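Stack the press-knife totes, not nest them

ROBOT

A 6-joint arm with a two-finger parallel gripper is mounted at the origin on the work surface. World frame = base frame: x ahead of the robot, y to its left, z up, the work surface at z = 0. Lengths are in m, angles in rad, forces in N, time in s.
With the tool pointing down it reaches from about 0.35 to 0.85 m from the base axis. Payload 8.1 kg.
Tool frame: the origin (TCP) lies at the very end of the fingers, on their centre line; the grasp point (between the pads) lies 19 mm behind it; z points along the fingers, y is the direction in which the jaws open and shut (so a half turn about z gives the same grasp; the last joint's range is limited). The gripper opens to 93 mm and grips with 3 to 60 N. Pads are 15 mm wide; open, the fingers measure 128 mm over their backs; the gripper's body (75 mm by 188 mm) begins 65 mm behind the grasp point.
Start: joints at [-1.225, 0.13, 1.488, -0, 1.523, -0.085], TCP at [0.251, -0.545, 0.219] pointing down, gripper open.
Joint ranges: [-2.96, 2.96], [-0.89, 2.26], [0.02, 2.5], [-1.34, 4.48], [0, 2.73], [-2.66, 2.66]. Speed limits (rad/s): [2.39, 2.39, 2.79, 3.14, 3.14, 3.14].

INTERFACE

Orientations are given as a rotation vector (axis times angle).
In Python, from plant import robot gives the robot as it stands.
- The arm moves only by the shell command python3 -m inch 'ROWS' [FORCE]. ROWS is JSON, a list that holds one entry, the list of rows, each a list of 7 numbers: the shift along the tool's x, y, z in cm, then the turn, a rotation vector about the tool's x, y, z in degrees, then the gripper command: -1 is fully open, 1 is shut, values between are in proportion. A call has 1 to 5 rows; each row shifts and turns the commanded pose from where the row before left it, along the tool's axes as they then stand; what a row does not reach is not made up. A row lasts 1/10 s, in which the tool goes at most 50 mm and 8.59 degrees, less where a joint would pass 70% of its speed; a pose out of reach is approached as far as the arm can. A call with a gripper value outside its range is refused whole. The fingers move at their own pace and stop on an object; FORCE is the grip in N (left out, the last holds). Time passes only in rows, so rows that do not move let the fingers close. It gives the time, the measured TCP pose, the force and the opening at its end, in the units of the state.
- robot.read_state(): the state, without advancing time (a new reading comes with each control period).
- robot.read_camera(name): name is "side" or "top" or "wrist"; returns a dict with "image" (420x560x3 uint8, blue, green, red), "K" (3x3 intrinsics, pixels), "R" (3x3) and "t" (3): a world point X has camera coordinates R X + t; the wrist camera has in their place "tool_from_camera" (4x4, takes a point from camera to tool coordinates, whose origin is the TCP and whose axes are the flange's). Camera axes: x right, y down, z forward; pixel columns grow to the right and rows downward; lengths in m; the calibration is good to about 2 mm. A picture is of the moment at which its call begins: read the wrist's pose just before it. There is no depth.
- robot.close_job(): hands the job in, once; it reports no verdict.
The state is a dict: "t": time; "q": joint angles; "dq": joint speeds; "joint_torque": joint torques, N m; "tool_pos": TCP position; "orientation": TCP orientation; "force": force on the tool from outside, world axes, zero at the start; "wrist_torque": the same for the moment, N m; "opening": finger opening in m.
Only numpy, scipy, OpenCV 4.12 (cv2) and the standard library are available. Lean on these libraries where they do the work, as an engineer would, in place of code of your own. Each camera call takes 0.05 s, during which the arm holds its last target. There are 200 camera calls.

TASK

Build a three-high stack on the grey tote where it stands: first the blue tote from the sloping rack, then the orange tote from the bench. Turn each one end for end to the tote beneath, so that the brass card frames alternate and its feet stand squarely on the rim instead of dropping through the notches and nesting. Set them down gently, do not shove the grey tote, and leave the can, bottle, loose press knife and hammer alone.

Things in the scene. Friction and masses are not known exactly. Their poses are not given: they have to be found in the camera images.
- base_tote: grey tote, bottom of the stack, on the bench at any yaw, 0.8 kg, low press knives in it. All three totes are alike: open stack-nest tubs 150 x 110 x 70 mm high (x, y, z); origin at the centre of the underside, x along the length, z out of the mouth; brass card frame on the +x end only. Same way round, a tote nests 38 mm above the one beneath; end for end it stacks 64 mm above it (origin to origin)
- blue_tote: blue tote, shaped as the grey one, lying on the rack so tilted 30 degrees, its +y long side against the lip; 0.25 to 0.5 kg with a low press knife fixed in it. Every tote's top 34 mm is an upright rim band 9 mm thick (outside x +-75, y +-55, mouth 132 x 92 mm): grip across it. Long sides have notches 24 mm wide in the band at x = 50 and -15; whole from x = -3 to 38 and -75 to -27. Ends are whole
- orange_tote: orange tote, shaped as the grey one, on the bench at any yaw; 0.25 to 0.5 kg with a low press knife fixed in it. Every tote's tub below the band is 126 x 86 mm outside, floor 4 mm thick. Four feet 18 mm wide reach out to y = +-54 at x = 50 and -15, z = 6 to 30: stacked, they stand on the rim beneath and the underside enters its mouth by 6 mm with 3 mm play all round
- base_tote_label (a point): middle of the brass card frame of the grey tote: on its +x end face, 77 mm from its centre, 53 mm above its underside
- blue_tote_label (a point): middle of the brass card frame of the blue tote: on its +x end face, 77 mm from its centre, 53 mm above its underside
- orange_tote_label (a point): middle of the brass card frame of the orange tote: on its +x end face, 77 mm from its centre, 53 mm above its underside
- rack: fixed wooden pick rack; origin on the bench under it, x towards its high side. A plywood board 220 mm wide (y) and 135 mm long rises at 30 degrees from its low edge, x = -60, z = 35 mm, to x = 57, z = 103 mm; a 7 mm thick lip stands 14 mm above the board at the low edge, square to it
- can: bystander: metal can, diameter 48, 105 mm high, origin under its centre, close beside one long side of the orange tote (too close for a finger there)
- bottle: bystander: amber bottle, diameter 48, 150 mm high, origin under its centre, 35 to 45 mm from one long side of the grey tote
- knife: bystander: oval steel press knife lying on the bench, 100 x 72 x 32 mm high, origin under its centre
- mallet: bystander: hammer lying on the bench, 200 mm long, origin under its middle
Not all that is in view belongs to the job. There is more than one size of the blue_tote; the one meant has the size given above.

How it is judged:
By the outcome, as a careful person would: the job done as asked, in the order asked, and still so for the second after the job is handed in, with the robot touching nothing.
It also fails if it takes over 61 s, if anything falls off the work surface, if the arm or the gripper's body presses on something with over 40 N, if the wrist force passes 120 N, or if a joint passes its speed limit or range.

## Working session

There is one attempt and no reset: what is moved stays moved. The work goes in short steps, Python scripts to look and compute and a shell command to move; the robot and the scene stay as the last step left them, time stands still between calls to the robot, and variables do not carry over. Pictures are saved under pics/ and viewed, about 8 in all and at most 12, crops included, and the job is handed in when it is done.

```bash
ls; mkdir -p pics; python3 - <<'E'
from plant import robot
import cv2,json,numpy as np
s=robot.read_state();print({k:np.round(v,3).tolist() for k,v in s.items()})
for n in ['top','side','wrist']:
    c=robot.read_camera(n);cv2.imwrite(f'pics/{n}0.png',c['image'])
    print(n,{k:np.round(v,4).tolist() for k,v in c.items() if k!='image'})
    np.savez(f'{n}0.npz',**c)
E
```

```text
pics
{'t': 0.0, 'q': [-1.225, 0.131, 1.489, 0.0, 1.523, -0.085], 'dq': [0.0, 0.0, 0.0, 0.0, 0.002, -0.001], 'joint_torque': [0.0, -55.985, -49.175, 0.077, 0.036, -0.0], 'tool_pos': [0.25, -0.545, 0.218], 'orientation': [-3.067, -0.671, 0.0], 'force': [-0.028, 1.117, -0.29], 'wrist_torque': [-0.014, 0.0, -0.028], 'opening': 0.093}
top {'K': [[512.3976, 0.0, 277.0659], [0.0, 512.3976, 212.218], [0.0, 0.0, 1.0]], 'R': [[0.0213, -0.9997, -0.0132], [-0.9865, -0.0189, -0.1626], [0.1623, 0.0165, -0.9866]], 't': [0.0141, 0.5468, 1.1771]}
side {'K': [[400.317, 0.0, 280.4807], [0.0, 400.317, 206.8182], [0.0, 0.0, 1.0]], 'R': [[-0.9948, -0.0995, -0.0199], [-0.0493, 0.6461, -0.7617], [0.0886, -0.7568, -0.6477]], 't': [0.5373, 0.0904, 1.1127]}
wrist {'K': [[372.3711, 0.0, 284.5358], [0.0, 372.3711, 205.7005], [0.0, 0.0, 1.0]], 'tool_from_camera': [[-0.0012, -0.9673, -0.2536, 0.0704], [1.0, -0.0008, -0.0013, 0.0006], [0.0011, -0.2536, 0.9673, -0.1671], [0.0, 0.0, 0.0, 1.0]]}
```

View pics/top0.png

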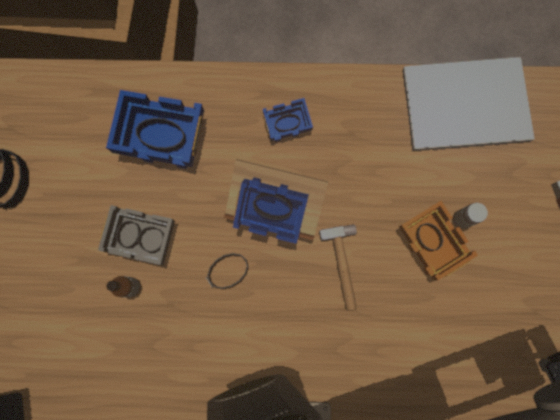

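View pics/side0.png

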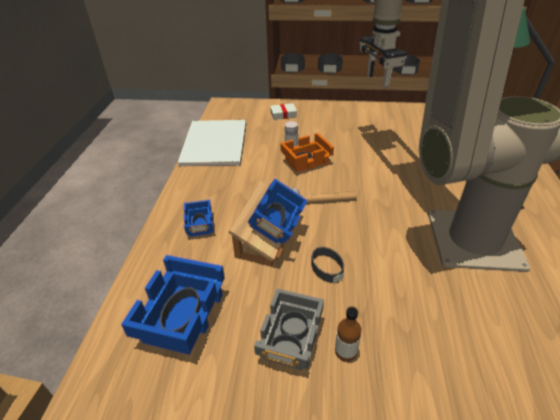

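Viewed 2 pictures. Blue candidates in the top view: the large tub at (158,130), the small tub at (288,120) and the one on the rack at (272,208). Only the rack one fits both the size and the place. The grey tote is at (138,236) with the bottle at (120,287). The orange tote is at (437,241) with the can at (472,214). Next I'll check these in a close composite.

```bash
python3 - <<'E'
import cv2,numpy as np
t=cv2.imread('pics/top0.png');s=cv2.imread('pics/side0.png')
def crop(im,cx,cy,w,h,W,H):
    x0,y0=cx-w//2,cy-h//2
    return cv2.resize(im[y0:y0+h,x0:x0+w],(W,H),interpolation=cv2.INTER_CUBIC)
a=[crop(t,138,236,88,100,264,300),crop(t,272,208,88,100,264,300),crop(t,440,241,88,100,264,300)]
b=[crop(s,293,330,88,100,264,300),crop(s,270,215,88,100,264,300),crop(s,306,150,88,100,264,300)]
o=np.vstack([np.hstack(a),np.hstack(b)]);o=np.clip(o.astype(float)*1.4,0,255).astype(np.uint8)
cv2.imwrite('pics/comp1.png',o)
E
```

```text
(no output)
```

View pics/comp1.png

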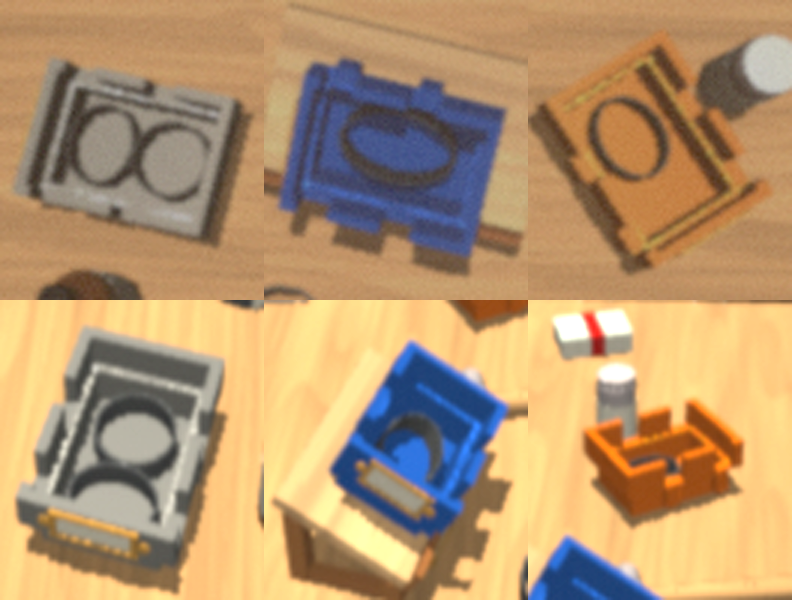

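The composite shows brass frames on the image-left end of both grey (0–80, 490–560 in the side crop) and blue. Orange's short rim post puts its +x end at lower right. Next I'll fit the poses by silhouette in both views.

```bash
cat > h.py <<'E'
import cv2,numpy as np
from scipy.optimize import minimize
from scipy.spatial.transform import Rotation as Ro
def bx(x0,x1,y0,y1,z0,z1): return np.array([[x,y,z] for x in(x0,x1) for y in(y0,y1) for z in(z0,z1)])/1000.
B=[bx(-63,63,-43,43,0,36),bx(-75,-66,-55,55,36,70),bx(66,75,-55,55,36,70),bx(75,77,-27,27,44,62)]
for s in(1,-1):
    y=sorted((46*s,55*s))
    B+=[bx(a,b,*y,36,70) for a,b in((-75,-27),(-3,38),(62,75))]+[bx(-75,75,*y,36,44)]
    B+=[bx(c-9,c+9,*sorted((43*s,54*s)),6,30) for c in(50,-15)]
def proj(X,c): 
    p=(X@c['R'].T+c['t'])@c['K'].T; return p[:,:2]/p[:,2:]
S=4
def sil(R,t,c,x0,y0,w,h):
    m=np.zeros((h*S,w*S),np.uint8)
    for b in B:
        p=proj(b@R.T+t,c); q=((p-[x0,y0]+.5)*S-.5)*16
        cv2.fillConvexPoly(m,cv2.convexHull(q.astype(np.float32)).round().astype(np.int32),255,shift=4)
    return cv2.resize(m,(w,h),interpolation=cv2.INTER_AREA)/255.
def fit(f,p0,data,steps):
    # data: list of (cam, mask float, x0,y0)
    def cost(p):
        R,t=f(p); return sum(np.abs(sil(R,t,c,x0,y0,m.shape[1],m.shape[0])-m).sum() for c,m,x0,y0 in data)
    best=None
    for k in range(3):
        p0=np.asarray(p0,float)
        sim=np.vstack([p0]+[p0+np.eye(len(p0))[i]*steps[i]/(k+1) for i in range(len(p0))])
        r=minimize(cost,p0,method='Nelder-Mead',options=dict(initial_simplex=sim,xatol=1e-5,fatol=.05,maxiter=400)); p0=r.x
    return r.x,r.fun
def flat(z): return lambda p:(Ro.from_euler('z',p[2]).as_matrix(),np.array([p[0],p[1],z]))
def tilt(p): # x,y,z,yaw of tote; +y side low by 30deg
    return (Ro.from_euler('z',p[3])*Ro.from_euler('x',-np.pi/6)).as_matrix(),np.array(p[:3])
def mask(im,kind):
    h=cv2.cvtColor(im,cv2.COLOR_BGR2HSV).astype(int);H,Sx,V=h[...,0],h[...,1],h[...,2]
    if kind=='blue': m=(H>100)&(H<130)&(Sx>110)
    if kind=='orange': m=(H<16)&(Sx>165)
    if kind=='grey': m=(Sx<60)
    m=m.astype(np.uint8)*255
    m=cv2.morphologyEx(m,cv2.MORPH_OPEN,np.ones((2,2)))
    n,l,st,ce=cv2.connectedComponentsWithStats(m)
    if n<2:return m/255.
    k=1+np.argmax(st[1:,4]); m=(l==k).astype(np.uint8)*255
    cs,_=cv2.findContours(m,cv2.RETR_EXTERNAL,cv2.CHAIN_APPROX_NONE); cv2.drawContours(m,cs,-1,255,-1)
    return m/255.
def ray(c,uv,z):
    d=c['R'].T@np.linalg.inv(c['K'])@np.array([*uv,1.]); o=-c['R'].T@c['t']; return o+d*(z-o[2])/d[2]
E
cat > f0.py <<'E'
from h import *
top=dict(np.load('top0.npz'));sd=dict(np.load('side0.npz'))
box={'grey':((138,236,90,76),(293,330,80,90)),'blue':((270,210,100,90),(270,215,90,90)),'orange':((435,241,94,94),(306,152,70,46))}
out=[]
for k,p0,st,f in(('grey',(138,236),0,0),('blue',(272,208),0,0),('orange',(437,241),0,0)):
    X=ray(top,p0,.05 if k!='blue' else .11); D=[];row=[]
    for c,(cx,cy,w,h) in zip((top,sd),box[k]):
        x0,y0=cx-w//2,cy-h//2; m=mask(c['image'][y0:y0+h,x0:x0+w],k); D.append((c,m,x0,y0))
    yaw={'grey':np.pi/2-.2,'blue':np.pi/2-.2,'orange':np.radians(-145)}[k]
    if k=='blue': f=tilt;p=[*X[:2],.09,yaw];s=[.01,.01,.01,.1]
    else: f=flat(0);p=[*X[:2],yaw];s=[.01,.01,.1]
    for sel in(D,D[:1],D[1:]):
        r,c_=fit(f,p,sel,s); print(k,len(sel),np.round(r[:-1]*1000,1),round(np.degrees(r[-1]),2),'cost',round(c_),'area',[int(d[1].sum()) for d in sel])
        if sel is D:
            R,t=f(r)
            for c,m,x0,y0 in D:
                q=c['image'][y0:y0+m.shape[0],x0:x0+m.shape[1]].copy(); q=cv2.resize(q,None,fx=3,fy=3)
                for mm,col in((m,(0,255,0)),(sil(R,t,c,x0,y0,m.shape[1],m.shape[0]),(0,0,255))):
                    M=(cv2.resize(mm,None,fx=3,fy=3)>.5).astype(np.uint8); cs,_=cv2.findContours(M,0,2); cv2.drawContours(q,cs,-1,col,1)
                row.append(cv2.copyMakeBorder(q,0,max(0,285-q.shape[0]),0,max(0,266-q.shape[1]),0)[:285,:300])
    out.append([cv2.resize(x,(266,285)) if 0 else cv2.copyMakeBorder(x,0,0,0,300-x.shape[1],0)[:,:266] for x in row])
cv2.imwrite('pics/fit0.png',np.hstack([np.vstack(o) for o in out]))
E
python3 f0.py
```

```text
grey 2 [480.5 350.9] 78.87 cost 1361 area [2602, 3329]
grey 1 [482.4 358.1] 78.53 cost 613 area [2602]
grey 1 [479.8 351.3] 79.31 cost 674 area [3329]
blue 2 [559.1  32.6  56.6] 76.11 cost 3048 area [551, 2122]
blue 1 [  668.1  -274.5 -1155.8] 346.51 cost 551 area [551]
blue 1 [564.   -3.7  28. ] 77.08 cost 79 area [2122]
orange 2 [ 479.2 -347.2] -149.02 cost 3359 area [8, 1319]
orange 1 [ 751.  -274.5] -290.15 cost 8 area [8]
orange 1 [ 478.8 -349.2] -148.05 cost 107 area [1319]
```

View pics/fit0.png

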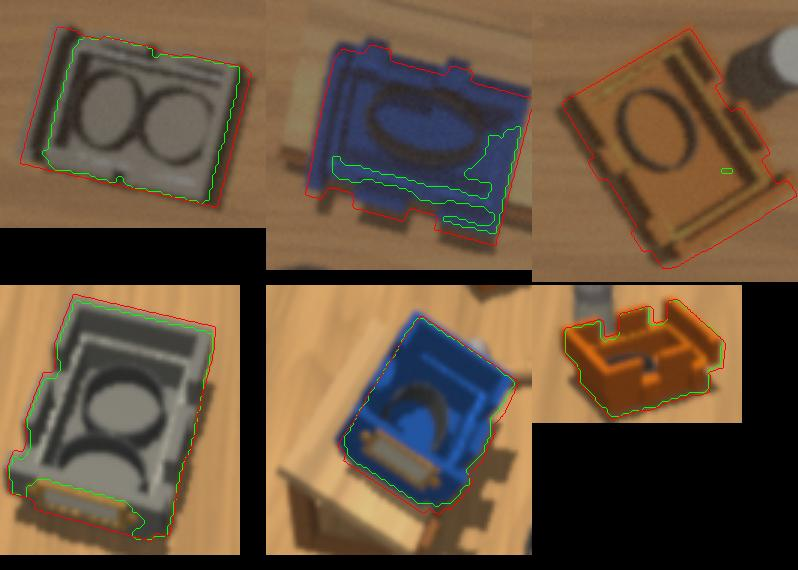

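The side masks are good but the top ones need colour ratios. I'll switch to Otsu on ratios, which shadow does not affect, and refit.

```bash
cat >> h.py <<'E'
def mask(im,kind):
    f=cv2.GaussianBlur(im,(3,3),0).astype(float)+3
    b,g,r=f[...,0],f[...,1],f[...,2]
    if kind in('blue',): v=b/r
    if kind=='grey': v=b/r
    if kind=='orange': v=r/g
    v=np.clip(v,*np.percentile(v,[1,99])); v=((v-v.min())/(v.max()-v.min())*255).astype(np.uint8)
    T,m=cv2.threshold(v,0,255,cv2.THRESH_OTSU)
    m=cv2.morphologyEx(m,cv2.MORPH_OPEN,np.ones((2,2)))
    n,l,st,ce=cv2.connectedComponentsWithStats(m)
    k=1+np.argmax(st[1:,4]); m=(l==k).astype(np.uint8)*255
    cs,_=cv2.findContours(m,cv2.RETR_EXTERNAL,cv2.CHAIN_APPROX_NONE); cv2.drawContours(m,cs,-1,255,-1)
    return m/255.
LB=bx(75,77,-40,40,38,68)
def fit(f,p0,data,steps):
    def cost(p):
        R,t=f(p); e=0
        for c,m,x0,y0 in data:
            d=np.abs(sil(R,t,c,x0,y0,m.shape[1],m.shape[0])-m)
            if IGN:
                q=cv2.convexHull((proj(LB@R.T+t,c)-[x0,y0]).astype(np.float32)).round().astype(np.int32)
                w=np.ones_like(d); cv2.fillConvexPoly(w,q,0.); d=d*w+(1-w)*.02
            e+=d.sum()
        return e
    for k in range(3):
        p0=np.asarray(p0,float)
        sim=np.vstack([p0]+[p0+np.eye(len(p0))[i]*steps[i]/(k+1) for i in range(len(p0))])
        r=minimize(cost,p0,method='Nelder-Mead',options=dict(initial_simplex=sim,xatol=1e-5,fatol=.05,maxiter=400)); p0=r.x
    return r.x,r.fun
IGN=1
E
sed -i "s/(270,210,100,90)/(274,212,100,90)/" f0.py
python3 f0.py
```

```text
grey 2 [481.6 355.2] 78.61 cost 512 area [3077, 3394]
grey 1 [482.1 356.2] 78.34 cost 180 area [3077]
grey 1 [480.4 353.5] 79.16 cost 287 area [3394]
blue 2 [562.4  32.3  56.2] 76.96 cost 560 area [3203, 2044]
blue 1 [567.6  32.4  28.5] 76.64 cost 179 area [3203]
blue 1 [566.  -20.   13.7] 77.03 cost 83 area [2044]
orange 2 [ 483.2 -353.2] -147.54 cost 359 area [3317, 1285]
orange 1 [ 483.7 -353.6] -147.46 cost 182 area [3317]
orange 1 [ 477.9 -351.4] -146.94 cost 124 area [1285]
```

View pics/fit0.png

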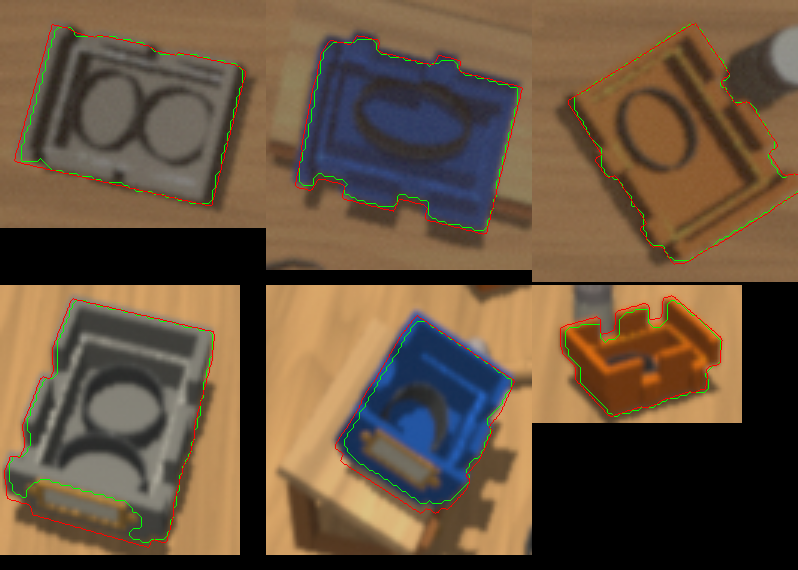

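Fits agree to a few mm (5 pictures viewed). I plan to grip each tote on its −x end wall. Next I'll work out the rows to a viewing pose above blue.

```bash
cat > pl.py <<'E'
import sys,json,numpy as np
from h import *
def cur():
    from plant import robot
    s=robot.read_state(); return Ro.from_rotvec(s['orientation']).as_matrix(),np.array(s['tool_pos']),s
def fmt(rows): return '\n'.join(','.join('['+','.join(f'{round(v,2):g}' for v in r)+']' for r in rows[i:i+5]) for i in range(0,len(rows),5))
def plan(R1,t1,g,R0=None,t0=None,smax=40,amax=8,yawextra=0,maxrows=99):
    """rows from R0,t0 to R1,t1; world-frame path"""
    if R0 is None: R0,t0,_=cur()
    rv=(Ro.from_matrix(R0.T@R1)).as_rotvec()
    if yawextra: a=np.linalg.norm(rv); rv=rv/a*(a-2*np.pi)
    n=int(max(np.ceil(np.linalg.norm(t1-t0)*1000/smax),np.ceil(np.degrees(np.linalg.norm(rv))/amax),1))
    rows=[];Rk=R0
    for k in range(n):
        d=Rk.T@(t1-t0)/n*100
        rows.append([*d,*np.degrees(rv/n),g]); Rk=Rk@Ro.from_rotvec(rv/n).as_matrix()
    print(n,'rows'); print(fmt(rows)); return R1,t1
BN=np.array([[0,-1,0],[-1,0,0],[0,0,-1.]]).T # tool axes in tote: x=-Y,y=-X,z=-Z (columns)
BN=np.column_stack([[0,-1,0],[-1,0,0],[0,0,-1]]).astype(float)
ON=np.column_stack([[0,1,0],[1,0,0],[0,0,-1]]).astype(float)
E
python3 - <<'E'
from pl import *
R,t=tilt([.5624,.0323,.060,np.radians(77)])
R1=R@BN;t1=t+R@[0,0,.15]
print(t1,R1[:,2])
plan(R1,t1,-1)
E
```

```text
[0.48932225 0.04917133 0.18990381] [ 0.48718503 -0.11247553 -0.8660254 ]
17 rows
[2.74,-2.59,0.17,-0.58,1.7,2.16,-1],[2.63,-2.69,0.22,-0.58,1.7,2.16,-1],[2.52,-2.79,0.27,-0.58,1.7,2.16,-1],[2.4,-2.89,0.31,-0.58,1.7,2.16,-1],[2.28,-2.98,0.35,-0.58,1.7,2.16,-1]
[2.16,-3.07,0.39,-0.58,1.7,2.16,-1],[2.03,-3.15,0.42,-0.58,1.7,2.16,-1],[1.9,-3.23,0.44,-0.58,1.7,2.16,-1],[1.76,-3.3,0.47,-0.58,1.7,2.16,-1],[1.62,-3.37,0.48,-0.58,1.7,2.16,-1]
[1.48,-3.43,0.49,-0.58,1.7,2.16,-1],[1.33,-3.49,0.5,-0.58,1.7,2.16,-1],[1.18,-3.54,0.5,-0.58,1.7,2.16,-1],[1.03,-3.59,0.5,-0.58,1.7,2.16,-1],[0.88,-3.63,0.49,-0.58,1.7,2.16,-1]
[0.73,-3.67,0.48,-0.58,1.7,2.16,-1],[0.58,-3.7,0.46,-0.58,1.7,2.16,-1]
```

```bash
python3 -m inch '[[[2.7,-2.6,0.2,-0.6,1.7,2.2,-1],[2.6,-2.7,0.2,-0.6,1.7,2.2,-1],[2.5,-2.8,0.3,-0.6,1.7,2.2,-1],[2.4,-2.9,0.3,-0.6,1.7,2.2,-1],[2.3,-3,0.3,-0.6,1.7,2.2,-1]]]' 60
python3 -m inch '[[[2.2,-3.1,0.4,-0.6,1.7,2.2,-1],[2,-3.1,0.4,-0.6,1.7,2.2,-1],[1.9,-3.2,0.4,-0.6,1.7,2.2,-1],[1.8,-3.3,0.5,-0.6,1.7,2.1,-1],[1.6,-3.4,0.5,-0.6,1.7,2.1,-1]]]'
python3 -m inch '[[[1.5,-3.4,0.5,-0.6,1.7,2.1,-1],[1.3,-3.5,0.5,-0.6,1.7,2.1,-1],[1.2,-3.5,0.5,-0.6,1.7,2.1,-1],[1,-3.6,0.5,-0.6,1.7,2.1,-1],[0.9,-3.6,0.5,-0.6,1.7,2.1,-1]]]'
python3 -m inch '[[[0.7,-3.7,0.5,-0.6,1.7,2.1,-1],[0.6,-3.7,0.5,-0.6,1.7,2.1,-1],[0,0,0,0,0,0,-1],[0,0,0,0,0,0,-1]]]'
cat > wr.py <<'E'
from pl import *
def wcam(name):
    from plant import robot
    R,t,s=cur(); c=robot.read_camera('wrist'); T=np.array(c['tool_from_camera'])
    Rw=R@T[:3,:3]; tw=R@T[:3,3]+t
    c=dict(image=c['image'],K=np.array(c['K']),R=Rw.T,t=-Rw.T@tw)
    np.savez(name+'.npz',**c); cv2.imwrite('pics/'+name+'.png',c['image']); 
    print('t',round(s['t'],2),'pos',np.round(t,4),'q',np.round(s['q'],2),'F',np.round(s['force'],1)); return c
E
python3 - <<'E'
from wr import *
wcam('w1')
E
```

```text
t: 0.65
tool_pos: [0.3204, -0.3687, 0.2099]
orientation: [3.092, 0.367, 0.245]
force: [0.6, 0.1, 0.5]
opening: 0.093
t: 1.15
tool_pos: [0.3918, -0.1947, 0.2016]
orientation: [3.064, 0.069, 0.482]
force: [0.9, -0.6, 0.1]
opening: 0.0934
t: 1.65
tool_pos: [0.4624, -0.0209, 0.1928]
orientation: [2.993, -0.218, 0.71]
force: [0.1, -0.4, 0.2]
opening: 0.0934
t: 2.05
tool_pos: [0.4898, 0.0494, 0.1873]
orientation: [2.955, -0.321, 0.79]
force: [-0.0, -0.9, -0.3]
opening: 0.0929
t 2.05 pos [0.4898 0.0494 0.1873] q [ 0.14 -0.68  2.31 -0.21  1.04  1.99] F [-0.  -0.9 -0.3]
```

View pics/w1.png

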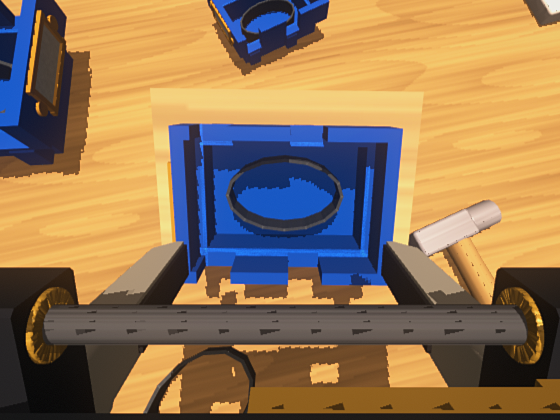

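Picture 6: blue is centred with its upper rim corners at (169,124) and (403,128). The frame end is on the left, and the fingers stand clear outside it. Next I'll refit from this view.

```bash
cat > fb.py <<'E'
from pl import *
top=dict(np.load('top0.npz'));sd=dict(np.load('side0.npz'));w=dict(np.load('w1.npz'))
def cr(c,x0,y0,x1,y1): return (c,mask(c['image'][y0:y1,x0:x1],'blue'),x0,y0)
W=cr(w,150,105,420,240);T=cr(top,224,167,324,257);D=cr(sd,225,170,315,260)
p0=[.5624,.0323,.062,np.radians(77)];s=[.008,.008,.008,.05]
for n,d in(('W',[W]),('WT',[W,T]),('WTD',[W,T,D])):
    r,c=fit(tilt,p0,d,s);print(n,np.round(r[:3]*1000,1),round(np.degrees(r[3]),2),c,[x[1].sum() for x in d])
f=lambda p:((Ro.from_euler('z',p[3])*Ro.from_euler('xy',[p[4],p[5]])).as_matrix(),np.array(p[:3]))
r,c=fit(f,[*r,-np.pi/6,0],[W,T],[.005,.005,.005,.03,.05,.03]);print('free',np.round(r[:3]*1000,1),np.round(np.degrees(r[3:]),2),c)
E
python3 fb.py
```

```text
W [492.4  55.4 -14.2] 100.13 3659.505882352941 [np.float64(4660.0)]
WT [490.2  62.4  17.3] 96.47 7493.1 [np.float64(4660.0), np.float64(3203.0)]
WTD [490.   64.4  29.5] 92.34 9903.696078431372 [np.float64(4660.0), np.float64(3203.0), np.float64(2044.0)]
free [504.9  50.6 -54.2] [ 86.06 -15.88  -1.89] 6760.169019607843
```

```bash
cat >> h.py <<'E'
_om=mask
def amask(im,kind):
    f=cv2.GaussianBlur(im,(3,3),0).astype(float)+3
    b,g,r=f[...,0],f[...,1],f[...,2]
    m={'blue':b/r>1.15,'orange':(r/g>1.9),'grey':(b/r>.8)}[kind].astype(np.uint8)*255
    n,l,st,ce=cv2.connectedComponentsWithStats(m); k=1+np.argmax(st[1:,4]); m=(l==k).astype(np.uint8)*255
    cs,_=cv2.findContours(m,cv2.RETR_EXTERNAL,cv2.CHAIN_APPROX_NONE); cv2.drawContours(m,cs,-1,255,-1)
    return m/255.
def dbg(name,R,t,c,m,x0,y0):
    q=c['image'][y0:y0+m.shape[0],x0:x0+m.shape[1]].copy(); q=cv2.resize(q,None,fx=2,fy=2)
    for mm,col in((m,(0,255,0)),(sil(R,t,c,x0,y0,m.shape[1],m.shape[0]),(0,0,255))):
        M=(cv2.resize(mm,None,fx=2,fy=2)>.5).astype(np.uint8); cs,_=cv2.findContours(M,0,2); cv2.drawContours(q,cs,-1,col,1)
    cv2.imwrite('pics/'+name+'.png',q)
E
sed -i "s/,mask(c/,amask(c/" fb.py; python3 fb.py
```

```text
W [564.5  31.6  62. ] 76.73 1033.4192156862746 [np.float64(25664.0)]
WT [564.5  31.6  62. ] 76.66 1372.3596078431374 [np.float64(25664.0), np.float64(3195.0)]
WTD [564.2  31.9  62.7] 76.61 1555.0470588235294 [np.float64(25664.0), np.float64(3195.0), np.float64(2218.0)]
free [564.6  31.5  62.1] [ 76.62 -30.24   0.18] 1362.2105882352942
```

```bash
python3 - <<'E'
from pl import *
R,t=tilt([.5645,.0316,.062,np.radians(76.65)])
a=plan(R@BN,t+R@[-.0705,0,.10],0)
plan(R@BN,t+R@[-.0705,0,.040],0,*a,smax=20)
E
```

```text
3 rows
[0.07,2.3,1.57,0.05,-0.01,0.28,0],[0.08,2.31,1.57,0.05,-0.01,0.28,0],[0.1,2.31,1.57,0.05,-0.01,0.28,0]
4 rows
[-0,-0,1.5,0,0,0,0],[-0,-0,1.5,0,0,0,0],[-0,-0,1.5,0,0,0,0],[-0,-0,1.5,0,0,0,0]
```

```bash
python3 -m inch '[[[0.1,2.3,1.6,0,0,0.3,0],[0.1,2.3,1.6,0,0,0.3,0],[0.1,2.3,1.5,0.1,0,0.3,0],[0,0,0,0,0,0,0],[0,0,0,0,0,0,0]]]'
python3 -m inch '[[[0,0,1.5,0,0,0,0],[0,0,1.5,0,0,0,0],[0,0,1.5,0,0,0,0],[0,0,1.5,0,0,0,0],[0,0,0,0,0,0,0]]]'
python3 - <<'E'
from wr import *
R,t=tilt([.5645,.0316,.062,np.radians(76.65)])
c,p,s=cur(); print('tip in tote mm',np.round(R.T@(p-t)*1000,1),'rot err',np.degrees(Ro.from_matrix((R@BN).T@c).as_rotvec()).round(2), s['force'],s['opening'])
wcam('w2')
E
```

```text
t: 2.6
tool_pos: [0.4999, -0.028, 0.1495]
orientation: [2.954, -0.359, 0.794]
force: [0.3, -0.5, 0.8]
opening: 0.058
t: 3.1
tool_pos: [0.529, -0.0325, 0.0963]
orientation: [2.957, -0.352, 0.792]
force: [-0.9, 0.5, -0.5]
opening: 0.0461
tip in tote mm [-70.5  -0.1  39.6] rot err [-0.08 -0.01  0.2 ] [-0.90247866  0.50917935 -0.54333627] 0.04608405817221074
t 3.1 pos [ 0.529  -0.0325  0.0963] q [-0.12 -0.47  2.35 -0.09  0.75  1.74] F [-0.9  0.5 -0.5]
```

Tip in place with no contact. Closing at 60 N, then checking.

```bash
python3 -m inch '[[[0,0,0,0,0,0,1],[0,0,0,0,0,0,1],[0,0,0,0,0,0,1],[0,0,0,0,0,0,1],[0,0,0,0,0,0,1]]]' 60
python3 -m inch '[[[0,0,0,0,0,0,1],[0,0,0,0,0,0,1]]]'
```

```text
t: 3.65
tool_pos: [0.5297, -0.0325, 0.0979]
orientation: [2.956, -0.352, 0.796]
force: [0.9, -0.4, 0.5]
opening: 0.0113
t: 3.85
tool_pos: [0.5296, -0.0325, 0.0978]
orientation: [2.956, -0.351, 0.796]
force: [-5.6, 0.1, 5.3]
opening: 0.0087
```

```bash
python3 -m inch '[[[0,0,-0.5,0,0,0,1],[0,0,-1,0,0,0,1],[0,0,-1.5,0,0,0,1],[0,0,-2,0,0,0,1],[0,0,0,0,0,0,1]]]'
python3 - <<'E'
from pl import *
R0,p,s=cur(); print(np.round(s['force'],1),s['opening'])
g=np.array([.4816,.3552,0]);yg=np.radians(78.6)
# raise first, level over
Rb,tb=flat(.0)([*g[:2],yg+np.pi])
via=p+[0,0,.09]
R1,t1=plan(R0,via,1,R0,p,smax=30)
tz=tb+np.array([0,0,.064+.10+.04])+Rb@[-.0705,0,0]
print(tz)
# check rotation direction: want yaw +182
plan(Rb@BN,tz,1,R1,t1); plan(Rb@BN,tz,1,R1,t1,yawextra=1)
E
```

```text
t: 4.35
tool_pos: [0.5051, -0.0266, 0.1424]
orientation: [2.955, -0.351, 0.798]
force: [-0.3, -0.3, -3.3]
opening: 0.0088
[-0.3 -0.3 -3.3] 0.008813584255737271
3 rows
[1.51,-0,-2.59,0,0,0,1],[1.51,-0,-2.59,0,0,0,1],[1.51,-0,-2.59,0,0,0,1]
[0.49553484 0.42430912 0.204     ]
23 rows
[-0.49,-1.9,-0.14,-2.02,-0.03,7.47,1],[-0.74,-1.81,-0.21,-2.02,-0.03,7.47,1],[-0.97,-1.69,-0.27,-2.02,-0.03,7.47,1],[-1.18,-1.54,-0.33,-2.02,-0.03,7.47,1],[-1.37,-1.36,-0.38,-2.02,-0.03,7.47,1]
[-1.53,-1.16,-0.42,-2.02,-0.03,7.47,1],[-1.67,-0.93,-0.46,-2.02,-0.03,7.47,1],[-1.77,-0.69,-0.48,-2.02,-0.03,7.47,1],[-1.85,-0.44,-0.5,-2.02,-0.03,7.47,1],[-1.89,-0.18,-0.51,-2.02,-0.03,7.47,1]
[-1.89,0.09,-0.51,-2.02,-0.03,7.47,1],[-1.87,0.35,-0.5,-2.02,-0.03,7.47,1],[-1.8,0.61,-0.49,-2.02,-0.03,7.47,1],[-1.71,0.85,-0.46,-2.02,-0.03,7.47,1],[-1.58,1.08,-0.42,-2.02,-0.03,7.47,1]
[-1.43,1.29,-0.38,-2.02,-0.03,7.47,1],[-1.25,1.48,-0.33,-2.02,-0.03,7.47,1],[-1.04,1.64,-0.28,-2.02,-0.03,7.47,1],[-0.82,1.77,-0.21,-2.02,-0.03,7.47,1],[-0.58,1.87,-0.15,-2.02,-0.03,7.47,1]
[-0.33,1.93,-0.08,-2.02,-0.03,7.47,1],[-0.08,1.96,-0
[... 180 characters left out ...]
28,-1.94,0.07,2.06,0.03,-7.64,1],[0.54,-1.88,0.14,2.06,0.03,-7.64,1]
[0.79,-1.79,0.2,2.06,0.03,-7.64,1],[1.02,-1.66,0.27,2.06,0.03,-7.64,1],[1.23,-1.5,0.32,2.06,0.03,-7.64,1],[1.41,-1.31,0.38,2.06,0.03,-7.64,1],[1.58,-1.1,0.42,2.06,0.03,-7.64,1]
[1.71,-0.86,0.46,2.06,0.03,-7.64,1],[1.8,-0.61,0.48,2.06,0.03,-7.64,1],[1.87,-0.35,0.5,2.06,0.03,-7.64,1],[1.9,-0.08,0.51,2.06,0.03,-7.64,1],[1.89,0.19,0.51,2.06,0.03,-7.64,1]
[1.84,0.46,0.5,2.06,0.03,-7.64,1],[1.76,0.72,0.48,2.06,0.03,-7.64,1],[1.65,0.96,0.45,2.06,0.03,-7.64,1],[1.51,1.19,0.41,2.06,0.03,-7.64,1],[1.33,1.39,0.37,2.06,0.03,-7.64,1]
[1.14,1.57,0.31,2.06,0.03,-7.64,1],[0.92,1.72,0.25,2.06,0.03,-7.64,1],[0.68,1.83,0.19,2.06,0.03,-7.64,1]
```

```bash
python3 - <<'E'
from pl import *
R0,p,s=cur()
R,_=flat(0)([0,0,np.radians(76.8)]); R1=R@BN
t1=np.array([.505,-.02,.25]); plan(R1,t1,1,R0,p)
# pure yaw to 258.6deg via + direction
n=24;t2=np.array([.46,.247,.25]);yaw=np.radians(258.6-76.8)/n
rows=[]
for k in range(n):
    Rk=Ro.from_euler('z',yaw*k).as_matrix()@R1
    rows.append([*(Rk.T@(t2-t1)/n*100),0,0,-np.degrees(yaw),1])
print(fmt(rows))
E
```

```text
4 rows
[1.32,-0.16,-2.35,0.01,-7.55,-0.09,1],[1,-0.16,-2.5,0.01,-7.55,-0.09,1],[0.66,-0.16,-2.61,0.01,-7.55,-0.09,1],[0.31,-0.16,-2.67,0.01,-7.55,-0.09,1]
[-0.44,-1.04,0,0,0,-7.58,1],[-0.3,-1.09,0,0,0,-7.58,1],[-0.15,-1.12,0,0,0,-7.58,1],[-0,-1.13,0,0,0,-7.58,1],[0.15,-1.12,0,0,0,-7.58,1]
[0.29,-1.09,0,0,0,-7.58,1],[0.44,-1.04,0,0,0,-7.58,1],[0.57,-0.97,0,0,0,-7.58,1],[0.69,-0.89,0,0,0,-7.58,1],[0.8,-0.79,0,0,0,-7.58,1]
[0.9,-0.68,0,0,0,-7.58,1],[0.98,-0.55,0,0,0,-7.58,1],[1.05,-0.42,0,0,0,-7.58,1],[1.09,-0.28,0,0,0,-7.58,1],[1.12,-0.13,0,0,0,-7.58,1]
[1.13,0.02,0,0,0,-7.58,1],[1.12,0.17,0,0,0,-7.58,1],[1.08,0.31,0,0,0,-7.58,1],[1.03,0.45,0,0,0,-7.58,1],[0.97,0.58,0,0,0,-7.58,1]
[0.88,0.71,0,0,0,-7.58,1],[0.78,0.82,0,0,0,-7.58,1],[0.66,0.91,0,0,0,-7.58,1],[0.54,0.99,0,0,0,-7.58,1]
```

```bash
python3 -m inch '[[[1.3,-0.2,-2.4,0,-7.5,-0.1,1],[1,-0.2,-2.5,0,-7.5,-0.1,1],[0.7,-0.2,-2.6,0,-7.6,-0.1,1],[0.3,-0.2,-2.7,0,-7.6,-0.1,1],[0,0,0,0,0,0,1]]]'
python3 -m inch '[[[-0.4,-1,0,0,0,-7.6,1],[-0.3,-1.1,0,0,0,-7.6,1],[-0.1,-1.1,0,0,0,-7.6,1],[0,-1.1,0,0,0,-7.6,1],[0.1,-1.1,0,0,0,-7.6,1]]]'
python3 -m inch '[[[0.3,-1.1,0,0,0,-7.6,1],[0.4,-1,0,0,0,-7.6,1],[0.6,-1,0,0,0,-7.6,1],[0.7,-0.9,0,0,0,-7.6,1],[0.8,-0.8,0,0,0,-7.6,1]]]'
python3 -m inch '[[[0.9,-0.7,0,0,0,-7.6,1],[1,-0.6,0,0,0,-7.6,1],[1,-0.4,0,0,0,-7.6,1],[1.1,-0.3,0,0,0,-7.6,1],[1.1,-0.1,0,0,0,-7.6,1]]]'
python3 -m inch '[[[1.1,0,0,0,0,-7.6,1],[1.1,0.2,0,0,0,-7.5,1],[1.1,0.3,0,0,0,-7.5,1],[1,0.4,0,0,0,-7.5,1],[1,0.6,0,0,0,-7.5,1]]]'
python3 -m inch '[[[0.9,0.7,0,0,0,-7.5,1],[0.8,0.8,0,0,0,-7.5,1],[0.7,0.9,0,0,0,-7.5,1],[0.5,1,0,0,0,-7.5,1],[0,0,0,0,0,0,1]]]'
python3 - <<'E'
from wr import *
wcam('w3')
E
```

```text
t: 4.85
tool_pos: [0.5089, -0.0195, 0.2499]
orientation: [3.12, -0.362, -0.007]
force: [1.0, -1.0, -3.0]
opening: 0.0088
t: 5.35
tool_pos: [0.4953, 0.0364, 0.2466]
orientation: [3.065, 0.683, -0.001]
force: [-0.1, 1.3, -4.4]
opening: 0.0083
t: 5.85
tool_pos: [0.4857, 0.0921, 0.2467]
orientation: [2.676, 1.644, -0.001]
force: [-0.8, -0.2, -4.6]
opening: 0.0088
t: 6.35
tool_pos: [0.4757, 0.1474, 0.2467]
orientation: [1.995, 2.426, -0.001]
force: [-0.1, -0.1, -4.2]
opening: 0.0088
t: 6.85
tool_pos: [0.4657, 0.2024, 0.2467]
orientation: [-1.107, -2.94, 0.001]
force: [0.7, -0.9, -4.7]
opening: 0.0085
t: 7.35
tool_pos: [0.4575, 0.2475, 0.2469]
orientation: [-0.311, -3.125, -0.0]
force: [1.0, -1.1, -3.7]
opening: 0.0087
t 7.35 pos [0.4575 0.2475 0.2469] q [ 0.4  -0.1   1.67  0.    1.57 -0.98] F [ 1.  -1.1 -3.7]
```

View pics/w3.png

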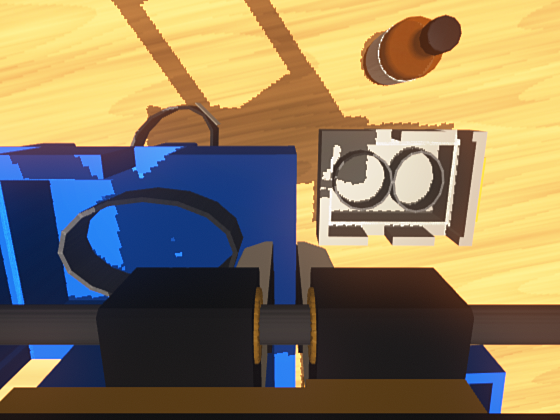

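Picture 7: grey is fully visible at cols 316–488, rows 127–248, clear of the blue tote I'm holding. The bottle at (410,50) is beyond its far long side. Next I'll fit grey and the pose of blue in the hand.

```bash
cat > fg.py <<'E'
from pl import *
import h
top=dict(np.load('top0.npz'));sd=dict(np.load('side0.npz'));w=dict(np.load('w3.npz'))
def cr(c,x0,y0,x1,y1,k,F): return (c,F(c['image'][y0:y1,x0:x1],k),x0,y0)
W=cr(w,304,112,505,265,'grey',amask);T=cr(top,93,198,183,274,'grey',mask)
h.IGN=0
for n,d in(('W',[W]),('T',[T]),('WT',[W,T])):
    r,c=fit(flat(0),[.4816,.3552,np.radians(78.6)],d,[.006,.006,.05]);print(n,np.round(r[:2]*1000,1),round(np.degrees(r[2]),2),c,[x[1].sum() for x in d])
    if n=='W': dbg('g',*flat(0)(r),*W)
# blue in hand
R0,p,s=cur()
Bm=cr(w,0,120,310,240,'blue',amask)
f=lambda q:(R0@BN@Ro.from_rotvec([0,q[2],q[1]]).as_matrix(), p+R0@BN@(-np.array([-.0705,q[0],.040])) )
def f(q):
    Rt=R0@BN@Ro.from_rotvec([0,q[2],q[1]]).as_matrix(); return Rt,p-Rt@np.array([-.0705,q[0],.040+q[3]])
r,c=fit(f,[0,0,0,0],[Bm],[.003,.02,.02,.002]);print('hand: y',r[0]*1000,'yaw,pitch',np.degrees(r[1:3]),'z',r[3]*1000,c,Bm[1].sum())
dbg('b',*f(r),*Bm)
a=cv2.imread('pics/g.png');b=cv2.imread('pics/b.png')
H=a.shape[0]+b.shape[0];o=np.zeros((H,max(a.shape[1],b.shape[1]),3),np.uint8);o[:a.shape[0],:a.shape[1]]=a;o[a.shape[0]:,:b.shape[1]]=b;cv2.imwrite('pics/gb.png',o)
E
python3 fg.py
```

```text
W [487.3 355.6] 78.45 7414.756862745098 [np.float64(10924.0)]
T [481.8 354.5] 78.46 237.72156862745098 [np.float64(3077.0)]
WT [486.9 355.6] 78.35 7890.827450980393 [np.float64(10924.0), np.float64(3077.0)]
hand: y 1.0493513745146286 yaw,pitch [ 1.7982651  -0.21407043] z -30.25479970029722 1242.5725490196078 26430.0
```

View pics/gb.png

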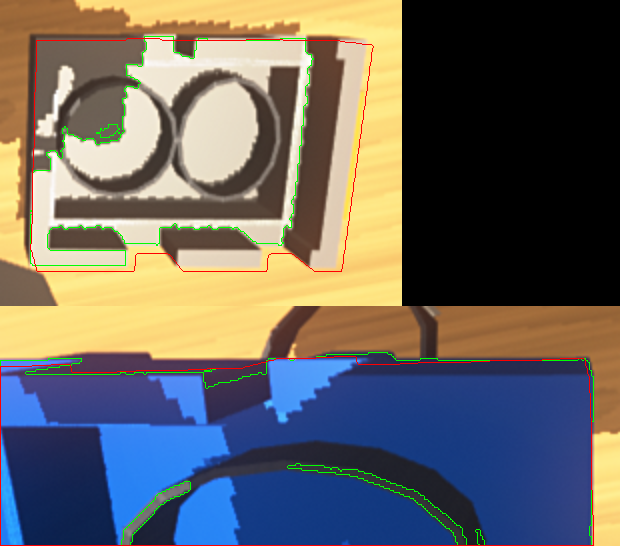

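Picture 8: the grey mask is broken by shading, though the outline is off by only about 1 mm. I'll refine both with edge (chamfer) fits.

```bash
cat >> h.py <<'E'
from scipy.optimize import least_squares
def seg(a,b,n=60): return np.linspace(a,b,n)
def rim(z=70):
    P=[]
    for s in(1,-1):
        P+=[seg([75*s,-55,z],[75*s,55,z]),seg([66*s,-46,z],[66*s,46,z])]
        for a,b in((-75,-27),(-3,38),(62,75)):
            P+=[seg([a,55*s,z],[b,55*s,z],40),seg([a+9*(a==-75),46*s,z],[b-9*(b==75),46*s,z],40)]
        for x in(-27,-3,38,62): P.append(seg([x,46*s,z],[x,55*s,z],10))
    return np.vstack(P)/1000.
RIM=rim()
def chamfer(f,p0,cams,clip=4.,lo=40,hi=100,restart=(0,)):
    """cams: list of (cam,x0,y0,x1,y1,weight)"""
    DT=[]
    for c,x0,y0,x1,y1,w in cams:
        im=cv2.resize(c['image'],None,fx=2,fy=2,interpolation=cv2.INTER_CUBIC)
        E=np.max([cv2.Canny(cv2.GaussianBlur(im[...,k],(5,5),0),lo,hi) for k in range(3)],0)
        DT.append(cv2.distanceTransform(255-E,cv2.DIST_L2,5)/2)
    def res(p):
        R,t=f(p);o=[]
        for d,(c,x0,y0,x1,y1,w) in zip(DT,cams):
            q=proj(RIM@R.T+t,c); u=((q+.5)*2-.5).astype(np.float32)
            v=cv2.remap(d,u[:,0:1],u[:,1:2],cv2.INTER_LINEAR,borderValue=clip).ravel()
            v=np.where((q[:,0]>x0)&(q[:,0]<x1)&(q[:,1]>y0)&(q[:,1]<y1),np.minimum(v,clip),0); o.append(v*w)
        return np.concatenate(o)
    cost=lambda p:np.abs(res(p)).mean()
    best=None;rng=np.random.default_rng(0);sc=np.asarray(restart)
    for k in range(25 if len(sc)>1 else 1):
        q0=np.asarray(p0,float)+(rng.uniform(-1,1,len(p0))*sc if k else 0)
        sim=np.vstack([q0]+[q0+np.eye(len(q0))[i]*(sc[i] if len(sc)>1 else .003)/2 for i in range(len(q0))])
        r=minimize(cost,q0,method='Nelder-Mead',options=dict(initial_simplex=sim,xatol=1e-5,fatol=1e-4,maxiter=300))
        if best is None or r.fun<best.fun: best=r
    return best.x,best.fun
def drawrim(name,R,t,c,x0,y0,x1,y1,fx=3):
    q=cv2.resize(c['image'][y0:y1,x0:x1],None,fx=fx,fy=fx,interpolation=cv2.INTER_CUBIC)
    for u in ((proj(RIM@R.T+t,c)-[x0,y0]+.5)*fx-.5).round().astype(int): cv2.circle(q,tuple(map(int,u)),0,(0,0,255),-1)
    cv2.imwrite('pics/'+name+'.png',q); return q
E
cat > fg2.py <<'E'
from pl import *
top=dict(np.load('top0.npz'));sd=dict(np.load('side0.npz'));w=dict(np.load('w3.npz'))
W=(w,304,112,505,265,1.);T=(top,93,198,183,274,1.);D=(sd,250,285,340,375,1.)
for n,d in(('W',[W]),('T',[T]),('D',[D]),('WT',[W,T,D])):
    r,c=chamfer(flat(0),[.4835,.3552,np.radians(78.4)],d,restart=(.005,.005,.03));print(n,np.round(r[:2]*1000,1),round(np.degrees(r[2]),2),round(c,3))
    if n=='W': a=drawrim('g',*flat(0)(r),w,304,112,505,265)
R0,p,s=cur()
def f(q):
    Rt=R0@BN@Ro.from_rotvec([0,q[2],q[1]]).as_matrix(); return Rt,p-Rt@np.array([-.0705+q[3],q[0],.040])
r,c=chamfer(f,[0,0,0,0],[(w,2,130,310,240,1.)],restart=(.003,.03,.03,.002));print('hand: y',r[0]*1000,'yaw,pitch',np.degrees(r[1:3]),'dx',r[3]*1e3,c)
b=drawrim('b',*f(r),w,0,120,310,240,2)
o=np.zeros((a.shape[0]+b.shape[0],max(a.shape[1],b.shape[1]),3),np.uint8);o[:a.shape[0],:a.shape[1]]=a;o[a.shape[0]:,:b.shape[1]]=b;cv2.imwrite('pics/gb2.png',o[:600])
E
python3 fg2.py
```

```text
W [484.1 352.8] 78.33 0.624
T [477.6 345.1] 77.68 0.717
D [482.7 352. ] 78.55 0.546
WT [484.  352.7] 78.31 0.901
hand: y -1.6117923340879299 yaw,pitch [0.2442272  0.28520251] dx 0.287073662320932 0.353476345539093
```

View pics/gb2.png

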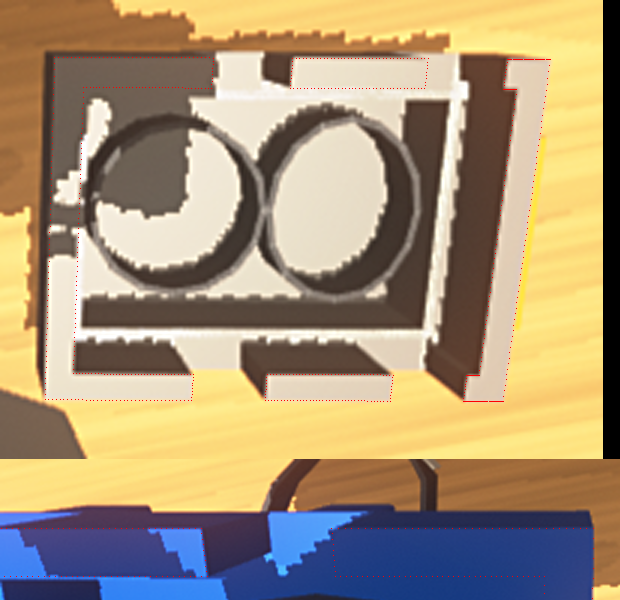

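Picture 9: the wrist overlay lies exactly on grey's rim, giving (484.1, 352.8) mm at 78.3°. Blue sits straight in the hand, offset −1.6 mm in y. So 9 of 12 pictures are used. Next: move over and lower with force checks.

```bash
python3 - <<'E'
from pl import *
Rg,tg=flat(.064)([.4837,.3532,np.radians(78.35+180)])
Rt=Rg@BN@Ro.from_rotvec([0,0,np.radians(.24)]).as_matrix()
# hand yaw q: tote = tool*BN*rot(z,.24) -> tool = tote*rot(-.24)*BN^T
Rt=Rg@Ro.from_euler('z',-np.radians(.24)).as_matrix()@BN
off=np.array([-.0702,-.0016,.0406]); tp=tg+Rg@off; print('final tip',tp)
up=np.array([0,0,.02])
R1,t1=plan(Rt,np.array([*tp[:2],.235]),1)
plan(Rt,tp+up,1,R1,t1,smax=30)
np.savez('tgtb.npz',R=Rt,t=tp)
E
```

```text
final tip [0.49630864 0.42227693 0.1046    ]
5 rows
[-0.05,3.59,0.24,-0.01,-0.01,0.05,1],[-0.04,3.59,0.24,-0.01,-0.01,0.05,1],[-0.04,3.59,0.24,-0.01,-0.01,0.05,1],[-0.04,3.59,0.24,-0.01,-0.01,0.05,1],[-0.04,3.59,0.24,-0.01,-0.01,0.05,1]
4 rows
[0,0,2.76,0,0,0,1],[0,0,2.76,0,0,0,1],[0,0,2.76,0,0,0,1],[0,0,2.76,0,0,0,1]
```

```bash
python3 -m inch '[[[0,3.6,0.2,0,0,0,1],[-0.1,3.6,0.2,0,0,0,1],[0,3.6,0.2,0,0,0.1,1],[-0.1,3.6,0.3,0,0,0.1,1],[0,3.6,0.3,0,0,0.1,1]]]'
python3 -m inch '[[[0,0,2.5,0,0,0,1],[0,0,2.5,0,0,0,1],[0,0,2.5,0,0,0,1],[0,0,2.5,0,0,0,1],[0,0,1,0,0,0,1]]]'
python3 -m inch '[[[0,0,0,0,0,0,1],[0,0,0,0,0,0,1],[0,0,0,0,0,0,1]]]'
python3 - <<'E'
from pl import *
d=np.load('tgtb.npz');R,p,s=cur()
print('to go tool mm',np.round(R.T@(d['t']-p)*1000,2),'rot deg',np.degrees(Ro.from_matrix(R.T@d['R']).as_rotvec()).round(2),s['force'].round(1) if hasattr(s['force'],'round') else s['force'])
from plant import robot
for n in('side',):
    c=robot.read_camera(n);np.savez('side1.npz',**c);cv2.imwrite('pics/side1.png',cv2.resize(c['image'][200:400,200:400],(800,600)) )
E
```

```text
t: 7.9
tool_pos: [0.4973, 0.4232, 0.2358]
orientation: [-0.333, -3.123, 0.001]
force: [0.8, -0.4, -3.5]
opening: 0.0085
t: 8.4
tool_pos: [0.4951, 0.4205, 0.1225]
orientation: [-0.331, -3.119, 0.006]
force: [-0.1, 0.2, -4.6]
opening: 0.0087
t: 8.7
tool_pos: [0.4978, 0.4232, 0.129]
orientation: [0.326, 3.124, 0.002]
force: [-0.8, -0.1, -3.8]
opening: 0.0083
to go tool mm [ 1.31 -1.24 24.38] rot deg [ 0.09  0.05 -0.03] [-0.8 -0.1 -3.8]
```

```bash
python3 -m inch '[[[0.06,-0.06,0.5,0,0,0,1],[0.07,-0.06,0.5,0,0,0,1],[0,0,0.4,0,0,0,1],[0,0,0.2,0,0,0,1],[0,0,0,0,0,0,1]]]'
python3 -m inch '[[[0,0,0,0,0,0,1],[0,0,0,0,0,0,1]]]'
python3 - <<'E'
from pl import *
d=np.load('tgtb.npz');R,p,s=cur()
print('to go tool mm',np.round(R.T@(d['t']-p)*1000,2),'rot deg',np.degrees(Ro.from_matrix(R.T@d['R']).as_rotvec()).round(2))
E
```

```text
t: 9.25
tool_pos: [0.4948, 0.4214, 0.11]
orientation: [-0.325, -3.122, 0.002]
force: [0.3, -0.8, -3.9]
opening: 0.0086
t: 9.45
tool_pos: [0.4953, 0.4218, 0.1111]
orientation: [-0.325, -3.124, 0.001]
force: [0.2, -0.2, -4.0]
opening: 0.0084
to go tool mm [-0.91  0.65  6.5 ] rot deg [-0.03 -0.07  0.02]
```

```bash
python3 -m inch '[[[-0.06,0.05,0,0,0,0,1],[0,0,0.1,0,0,0,1],[0,0,0.1,0,0,0,1],[0,0,0,0,0,0,1],[0,0,0,0,0,0,1]]]'
python3 -m inch '[[[0,0,0.1,0,0,0,1],[0,0,0.1,0,0,0,1],[0,0,0,0,0,0,1],[0,0,0,0,0,0,1]]]'
python3 - <<'E'
from pl import *
d=np.load('tgtb.npz');R,p,s=cur()
print('to go tool mm',np.round(R.T@(d['t']-p)*1000,2),'rot deg',np.degrees(Ro.from_matrix(R.T@d['R']).as_rotvec()).round(2))
E
```

```text
t: 9.95
tool_pos: [0.4957, 0.422, 0.1087]
orientation: [-0.325, -3.123, 0.001]
force: [-0.7, 0.0, -3.3]
opening: 0.0088
t: 10.35
tool_pos: [0.4958, 0.422, 0.1068]
orientation: [-0.325, -3.123, 0.001]
force: [-0.0, -0.1, -3.9]
opening: 0.0088
to go tool mm [-0.44  0.35  2.18] rot deg [-0.05 -0.09  0.02]
```

```bash
python3 -m inch '[[[0,0,0.1,0,0,0,1],[0,0,0,0,0,0,1],[0,0,0,0,0,0,1]]]'
python3 -m inch '[[[0,0,0.1,0,0,0,1],[0,0,0,0,0,0,1],[0,0,0,0,0,0,1]]]'
python3 -m inch '[[[0,0,0.05,0,0,0,1],[0,0,0,0,0,0,1],[0,0,0,0,0,0,1]]]'
```

```text
t: 10.65
tool_pos: [0.4958, 0.422, 0.1058]
orientation: [-0.325, -3.123, 0.001]
force: [0.1, 0.0, -4.7]
opening: 0.0086
t: 10.95
tool_pos: [0.4958, 0.422, 0.1048]
orientation: [-0.325, -3.123, 0.001]
force: [0.6, 0.1, -4.1]
opening: 0.0088
t: 11.25
tool_pos: [0.4959, 0.4221, 0.1046]
orientation: [-0.325, -3.123, 0.001]
force: [-0.8, -0.7, -0.6]
opening: 0.0084
```

Contact came exactly at the predicted height, so the feet are on the rim. Seating it slightly more, then releasing and lifting off.

```bash
python3 -m inch '[[[0,0,0.05,0,0,0,1],[0,0,0,0,0,0,1],[0,0,0,0,0,0,1]]]'
python3 -m inch '[[[0,0,0,0,0,0,0.3],[0,0,0,0,0,0,0.3],[0,0,0,0,0,0,0.3],[0,0,0,0,0,0,0.3]]]'
python3 -m inch '[[[0,0,-1,0,0,0,0.3],[0,0,-2,0,0,0,0.3],[0,0,-3,0,0,0,0.3],[0,0,-3,0,0,0,0.3],[0,0,-1,0,0,0,0.3]]]'
python3 - <<'E'
from pl import *
d=np.load('tgtb.npz');R,p,s=cur()
# view pose: tool over blue centre, tip 0.13 above blue rim
Rg,tg=flat(.064)([.4835,.3532,np.radians(258.35)])
plan(Rg@BN,tg+np.array([0,0,.07+.11]),-1)
E
```

```text
t: 11.55
tool_pos: [0.496, 0.4222, 0.1045]
orientation: [-0.325, -3.124, 0.0]
force: [-2.2, -0.5, 4.5]
opening: 0.0087
t: 11.95
tool_pos: [0.4959, 0.422, 0.1037]
orientation: [-0.325, -3.123, 0.001]
force: [0.6, -0.0, 0.4]
opening: 0.0315
t: 12.45
tool_pos: [0.4976, 0.4233, 0.209]
orientation: [0.324, 3.121, 0.006]
force: [0.5, 0.4, -0.3]
opening: 0.0325
2 rows
[-0.04,-3.57,-1.77,0.12,0.09,-0.11,-1],[-0.03,-3.57,-1.76,0.12,0.09,-0.11,-1]
```

```bash
python3 -m inch '[[[0,-3.6,-1.8,0.1,0.1,-0.1,-1],[-0.1,-3.5,-1.8,0.1,0.1,-0.1,-1],[0,0,0,0,0,0,-1],[0,0,0,0,0,0,-1],[0,0,0,0,0,0,-1]]]'
cat > fs.py <<'E'
from wr import *
c=wcam('w4')
r,k=chamfer(flat(.064),[.4837,.3532,np.radians(258.35)],[(c,120,60,440,290,1.)],restart=(.004,.004,.03));print('blue stacked flat',np.round(r[:2]*1000,1),round(np.degrees(r[2])-180,2),round(k,3))
f=lambda p:((Ro.from_euler('z',p[2])*Ro.from_euler('xy',[p[3],p[4]])).as_matrix(),np.array([p[0],p[1],.064+p[5]]))
r2,k=chamfer(f,[*r,0,0,0],[(c,120,60,440,290,1.)],restart=(.002,.002,.01,.02,.02,.004));print('free',np.round(r2[:2]*1000,1),np.degrees(r2[2:5]).round(2),r2[5]*1e3,round(k,3))
drawrim('w4d',*flat(.064)(r),c,130,70,400,290)
E
python3 fs.py
```

```text
t: 12.95
tool_pos: [0.4822, 0.3528, 0.2389]
orientation: [-0.319, -3.119, 0.007]
force: [-0.8, -0.4, -0.8]
opening: 0.068
t 12.95 pos [0.4822 0.3528 0.2389] q [ 0.55  0.12  1.46  0.    1.57 -0.82] F [-0.8 -0.4 -0.8]
blue stacked flat [483.1 352.4] 78.02 1.17
free [483.1 352.4] [ 2.5805e+02  4.0000e-02 -3.0000e-02] 0.7983607568405741 1.121
```

View pics/w4d.png

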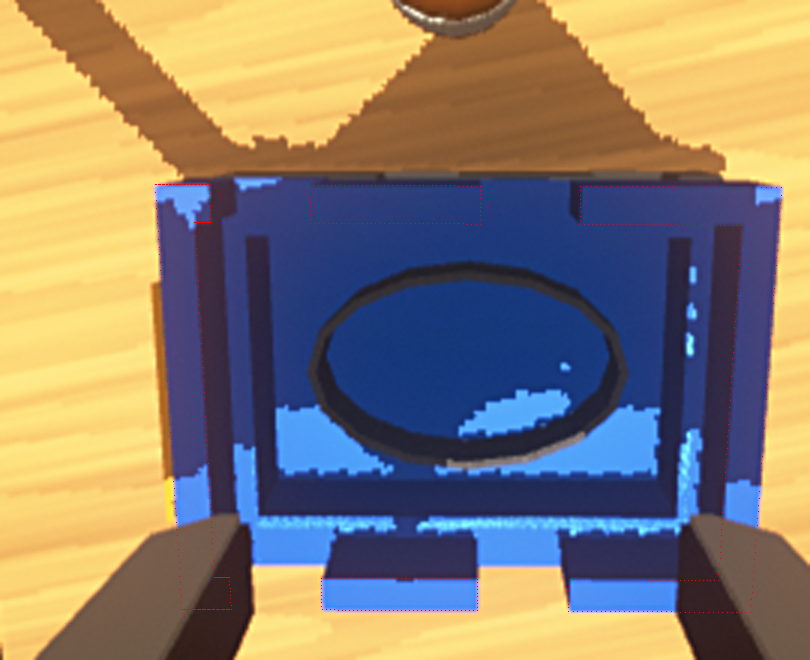

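Picture 10: blue stands level at (483.1, 352.4) mm, 78.0° + 180°, with its brass frame at the left, opposite grey's. Next: over to orange.

```bash
cat >> pl.py <<'E'
def spin(t2,dyaw,g,n,R0=None,t1=None):
    """level move with world yaw change dyaw deg in n rows, straight line"""
    if R0 is None: R0,t1,_=cur()
    y=np.radians(dyaw)/n; rows=[]
    for k in range(n):
        Rk=Ro.from_euler('z',y*k).as_matrix()@R0
        rows.append([*(Rk.T@(t2-t1)/n*100),0,0,-np.degrees(y),g])
    print(fmt(rows))
E
python3 - <<'E'
from pl import *
R,p,s=cur();yang=np.degrees(np.arctan2(R[1,1],R[0,1]));print(yang)
spin(np.array([.4835,-.3533,.18]),-147.5-yang,-1,28)
E
```

```text
78.35796424676452
[-0.52,-2.47,0.22,0,0,8.07,-1],[-0.86,-2.37,0.22,0,0,8.07,-1],[-1.18,-2.23,0.21,0,0,8.07,-1],[-1.48,-2.04,0.21,0,0,8.07,-1],[-1.75,-1.81,0.21,0,0,8.07,-1]
[-1.99,-1.55,0.21,0,0,8.07,-1],[-2.19,-1.25,0.2,0,0,8.07,-1],[-2.34,-0.93,0.2,0,0,8.07,-1],[-2.45,-0.6,0.2,0,0,8.07,-1],[-2.51,-0.25,0.19,0,0,8.07,-1]
[-2.52,0.11,0.19,0,0,8.07,-1],[-2.48,0.46,0.19,0,0,8.07,-1],[-2.39,0.8,0.19,0,0,8.07,-1],[-2.26,1.13,0.19,0,0,8.07,-1],[-2.08,1.44,0.19,0,0,8.07,-1]
[-1.85,1.71,0.19,0,0,8.07,-1],[-1.59,1.96,0.19,0,0,8.07,-1],[-1.3,2.16,0.19,0,0,8.07,-1],[-0.99,2.32,0.19,0,0,8.07,-1],[-0.65,2.44,0.19,0,0,8.07,-1]
[-0.3,2.5,0.19,0,0,8.07,-1],[0.05,2.52,0.2,0,0,8.07,-1],[0.4,2.49,0.2,0,0,8.07,-1],[0.75,2.41,0.2,0,0,8.07,-1],[1.08,2.28,0.2,0,0,8.07,-1]
[1.39,2.11,0.21,0,0,8.07,-1],[1.67,1.89,0.21,0,0,8.07,-1],[1.92,1.64,0.21,0,0,8.07,-1]
```

```bash
python3 -m inch '[[[-0.5,-2.5,0,0,0,8.1,-1],[-0.9,-2.4,0,0,0,8.1,-1],[-1.2,-2.2,0,0,0,8.1,-1],[-1.5,-2,0.2,0,0,8.1,-1],[-1.8,-1.8,0.2,0,0,8.1,-1]]]'
python3 -m inch '[[[-2,-1.6,0.2,0,0,8.1,-1],[-2.2,-1.2,0.2,0,0,8.1,-1],[-2.3,-0.9,0.2,0,0,8.1,-1],[-2.4,-0.6,0.2,0,0,8.1,-1],[-2.5,-0.2,0.2,0,0,8.1,-1]]]'
python3 -m inch '[[[-2.5,0.1,0.2,0,0,8.1,-1],[-2.5,0.5,0.2,0,0,8.1,-1],[-2.4,0.8,0.2,0,0,8.1,-1],[-2.3,1.1,0.2,0,0,8,-1],[-2.1,1.4,0.2,0,0,8,-1]]]'
python3 -m inch '[[[-1.9,1.7,0.2,0,0,8,-1],[-1.6,2,0.2,0,0,8.1,-1],[-1.3,2.2,0.2,0,0,8.1,-1],[-1,2.3,0.2,0,0,8.1,-1],[-0.6,2.4,0.2,0,0,8,-1]]]'
python3 -m inch '[[[-0.3,2.5,0.2,0,0,8,-1],[0,2.5,0.2,0,0,8.1,-1],[0.4,2.5,0.3,0,0,8.1,-1],[0.8,2.4,0.3,0,0,8,-1],[1.1,2.3,0.3,0,0,8.1,-1]]]'
python3 -m inch '[[[1.4,2.1,0.3,0,0,8.1,-1],[1.7,1.9,0.3,0,0,8,-1],[1.9,1.6,0.3,0,0,8,-1],[0,0,0,0,0,0,-1],[0,0,0,0,0,0,-1]]]'
python3 -m inch '[[[0,0,0,0,0,0,-1],[0,0,0,0,0,0,-1]]]'
cat > fo.py <<'E'
from wr import *
c=wcam('w5')
r,k=chamfer(flat(0),[.4835,-.3533,np.radians(-147.5)],[(c,100,60,460,300,1.)],restart=(.005,.005,.03));print('orange',np.round(r[:2]*1000,1),round(np.degrees(r[2]),2),round(k,3))
drawrim('w5d',*flat(0)(r),c,120,60,440,300,2)
E
python3 fo.py
```

```text
t: 13.5
tool_pos: [0.4835, 0.2256, 0.2352]
orientation: [-1.386, -2.814, 0.01]
force: [-0.1, -0.1, -0.2]
opening: 0.0931
t: 14.0
tool_pos: [0.4839, 0.1004, 0.2257]
orientation: [-2.276, -2.162, 0.012]
force: [0.3, 0.1, 0.2]
opening: 0.0926
t: 14.5
tool_pos: [0.4827, -0.0263, 0.2161]
orientation: [-2.883, -1.247, 0.012]
force: [-0.1, 0.2, -0.3]
opening: 0.0932
t: 15.0
tool_pos: [0.4826, -0.1528, 0.2065]
orientation: [3.135, 0.177, -0.012]
force: [0.5, -0.6, -0.7]
opening: 0.0933
t: 15.5
tool_pos: [0.4825, -0.2791, 0.1936]
orientation: [3.002, -0.913, -0.01]
force: [1.0, 0.6, 0.1]
opening: 0.0937
t: 16.0
tool_pos: [0.4824, -0.3538, 0.1849]
orientation: [2.75, -1.51, -0.009]
force: [0.2, 0.4, -0.4]
opening: 0.0929
t: 16.2
tool_pos: [0.4828, -0.3533, 0.1862]
orientation: [2.749, -1.509, -0.006]
force: [0.6, -0.2, 0.9]
opening: 0.0929
t 16.2 pos [ 0.4828 -0.3533  0.1862] q [-0.71  0.15  1.53 -0.01  1.47  1.86] F [ 0.6 -0.2  0.9]
orange [ 485.1 -352.1] -147.54 0.438
```

View pics/w5d.png

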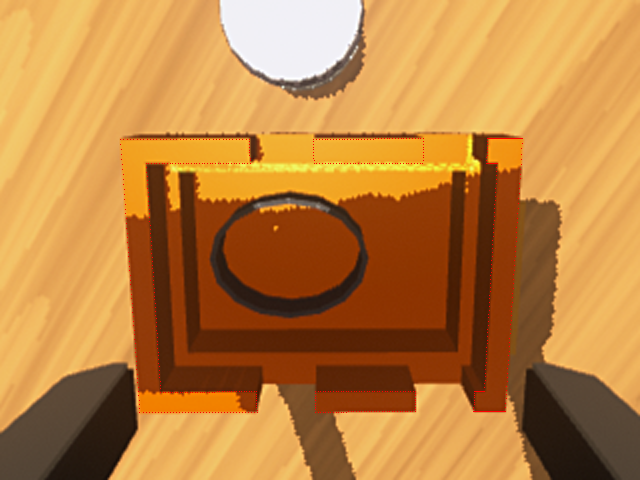

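Picture 11: the overlay lies on orange's rim at (485.1, −352.1) mm, −147.5°. Its +x end is at right, the can is clear above at (292,40), and the −x end at left is free. Approaching the −x end wall.

```bash
python3 - <<'E'
from pl import *
R,t=flat(0)([.4851,-.3521,np.radians(-147.54)])
a=plan(R@ON,t+R@[-.0705,0,.10],0.3,smax=30)
plan(R@ON,t+R@[-.0705,0,.0405],0.3,*a,smax=20)
np.savez('go.npz',R=R@ON,t=t+R@[-.0705,0,.0405])
E
```

```text
4 rows
[0,-1.84,2.15,0.09,0.01,-0,0.3],[0,-1.84,2.15,0.09,0.01,-0,0.3],[0,-1.84,2.15,0.09,0.01,-0,0.3],[0,-1.83,2.16,0.09,0.01,-0,0.3]
3 rows
[0,0,1.98,0,0,0,0.3],[0,0,1.98,0,0,0,0.3],[0,0,1.98,0,0,0,0.3]
```

```bash
python3 -m inch '[[[0,-1.8,2.1,0.1,0,0,0.3],[0,-1.8,2.1,0.1,0,0,0.3],[0,-1.9,2.1,0.1,0,0,0.3],[0,-1.9,2.1,0.1,0,0,0.3],[0,0,0,0,0,0,0.3]]]'
python3 -m inch '[[[0,0,0,0,0,0,0.3],[0,0,0,0,0,0,0.3],[0,0,0,0,0,0,0.3],[0,0,0,0,0,0,0.3]]]'
python3 - <<'E'
from pl import *
d=np.load('go.npz');R,p,s=cur()
print('to go tool mm',np.round(R.T@(d['t']-p)*1000,2),'rot',np.degrees(Ro.from_matrix(R.T@d['R']).as_rotvec()).round(2),s['opening'])
E
```

```text
t: 16.75
tool_pos: [0.5442, -0.3116, 0.0983]
orientation: [-2.753, 1.51, 0.009]
force: [-0.4, 0.3, 0.6]
opening: 0.0577
t: 17.15
tool_pos: [0.5448, -0.3158, 0.1033]
orientation: [-2.751, 1.516, -0.003]
force: [1.0, -0.3, 0.1]
opening: 0.0329
to go tool mm [-1.49 -0.57 62.76] rot [-0.06 -0.08 -0.17] 0.03289481334872523
```

```bash
python3 -m inch '[[[-0.15,-0.06,1,0,0,-0.1,0.3],[0,0,1.5,0,0,0,0.3],[0,0,1.5,0,0,0,0.3],[0,0,1.2,0,0,0,0.3],[0,0,0.6,0,0,0,0.3]]]'
python3 -m inch '[[[0,0,0.2,0,0,0,0.3],[0,0,0,0,0,0,0.3],[0,0,0,0,0,0,0.3],[0,0,0,0,0,0,0.3]]]'
python3 - <<'E'
from pl import *
d=np.load('go.npz');R,p,s=cur()
print('to go tool mm',np.round(R.T@(d['t']-p)*1000,2),'rot',np.degrees(Ro.from_matrix(R.T@d['R']).as_rotvec()).round(2),s['opening'])
E
```

```text
t: 17.65
tool_pos: [0.5429, -0.3124, 0.041]
orientation: [-2.753, 1.512, 0.006]
force: [-0.1, 0.0, 0.4]
opening: 0.0324
t: 18.05
tool_pos: [0.5449, -0.3138, 0.0429]
orientation: [-2.753, 1.513, -0.002]
force: [-0.3, -0.3, 0.5]
opening: 0.032
to go tool mm [0.26 0.54 2.36] rot [-0.06 -0.06 -0.03] 0.032022273138704246
```

Positioned within 0.5 mm, with the tip 2 mm high, which is fine. Adding the last 2 mm, then gripping and lifting 5 cm.

```bash
python3 -m inch '[[[0.03,0.05,0.1,0,0,0,0.3],[0,0,0.1,0,0,0,0.3],[0,0,0,0,0,0,0.3],[0,0,0,0,0,0,0.3]]]'
python3 -m inch '[[[0,0,0,0,0,0,1],[0,0,0,0,0,0,1],[0,0,0,0,0,0,1],[0,0,0,0,0,0,1],[0,0,0,0,0,0,1]]]' 60
python3 -m inch '[[[0,0,0,0,0,0,1],[0,0,0,0,0,0,1]]]'
python3 - <<'E'
from pl import *
Rt,t=flat(0)([.4851,-.3521,np.radians(-147.54)]);R,p,s=cur()
print('tip in tote',np.round(Rt.T@(p-t)*1000,2),'rot',np.degrees(Ro.from_matrix((Rt@ON).T@R).as_rotvec()).round(2),s['opening'])
E
python3 -m inch '[[[0,0,-0.5,0,0,0,1],[0,0,-1,0,0,0,1],[0,0,-1.5,0,0,0,1],[0,0,-2,0,0,0,1],[0,0,0,0,0,0,1]]]'
python3 -m inch '[[[0,0,0,0,0,0,1],[0,0,0,0,0,0,1]]]'
python3 - <<'E'
from pl import *
R,p,s=cur();yang=np.degrees(np.arctan2(R[1,1],R[0,1]));print(yang,p)
t1=p+[0,0,.21-0]; 
t2=np.array([.44,.16,.30]); print('up to .30 then')
spin(t2,78.2-yang,1,29,R,np.array([p[0],p[1],.30]))
E
```

```text
t: 18.45
tool_pos: [0.544, -0.3139, 0.0399]
orientation: [-2.753, 1.513, 0.0]
force: [1.6, 0.6, 0.7]
opening: 0.0323
t: 18.95
tool_pos: [0.5441, -0.3139, 0.04]
orientation: [-2.753, 1.513, 0.0]
force: [0.3, -0.8, 0.5]
opening: 0.009
t: 19.15
tool_pos: [0.5441, -0.3139, 0.04]
orientation: [-2.753, 1.512, 0.0]
force: [-0.3, -0.3, 0.3]
opening: 0.0085
tip in tote [-70.29  -0.58  39.99] rot [ 0.02 -0.02  0.03] 0.008452255021386218
t: 19.65
tool_pos: [0.5465, -0.3155, 0.0948]
orientation: [2.753, -1.513, 0.011]
force: [0.2, -1.0, -3.5]
opening: 0.0087
t: 19.85
tool_pos: [0.5436, -0.3135, 0.0891]
orientation: [-2.753, 1.512, 0.002]
force: [-0.1, 0.2, -4.7]
opening: 0.0086
-147.57062903473644 [ 0.54357389 -0.31349753  0.08912329]
up to .30 then
[-1.57,-0.57,0,0,0,-7.79,1],[-1.48,-0.78,0,0,0,-7.79,1],[-1.36,-0.97,0,0,0,-7.79,1],[-1.21,-1.15,0,0,0,-7.79,1],[-1.05,-1.3,0,0,0,-7.79,1]
[-0.86,-1.43,0,0,0,-7.79,1],[-0.66,-1.54,0,0,0,-7.79,1],[-0.44,-1.61,0,0,0,-7.79,1],[-0.22,-1.66,0,0,0,-7.79,1],[0,-1.67,0,0,0,-7.79,1]
[0.23,-1.66,-0,0,0,-7.79,1],[0.45,-1.61,-0,0,0,-7.79,1],[0.67,-1.53,-0,0,0,-7.79,1],[0.87,-1.43,-0,0,0,-7.79,1],[1.05,-1.3,-0,0,0,-7.79,1]
[1.22,-1.14,-0,0,0,-7.79,1],[1.36,-0.97,-0,0,0,-7.79,1],[1.48,-0.77,-0,0,0,-7.79,1],[1.57,-0.57,-0,0,0,-7.79,1],[1.63,-0.35,-0,0,0,-7.79,1]
[1.67,-0.12,-0,0,0,-7.79,1],[1.67,0.1,-0,0,0,-7.79,1],[1.64,0.33,-0,0,0,-7.79,1],[1.58,0.55,-0,0,0,-7.79,1],[1.49,0.76,-0,0,0,-7.79,1]
[1.37,0.95,-0,0,0,-7.79,1],[1.23,1.13,-0,0,0,-7.79,1],[1.07,1.29,-0,0,0,-7.79,1],[0.88,1.42,-0,0,0,-7.79,1]
```

Orange is held (8.6 mm opening, about 0.45 kg). Next I'll compute the move to hover over the stack.

```bash
python3 - <<'E'
from pl import *
R,p,s=cur();yang=np.degrees(np.arctan2(R[1,1],R[0,1]))
Rg,tg=flat(.128)([.4831,.3524,np.radians(78.1)])
tp=tg+Rg@[-.0703,-.0006,.040]; Rt=Rg@ON; np.savez('tgto.npz',R=Rt,t=tp); print(tp)
spin(np.array([*tp[:2],.26]),78.1-yang,1,29,R,np.array([p[0],p[1],.26]))
E
```

```text
[0.46919095 0.2834871  0.168     ]
[-1.88,-0.89,0,0,0,-7.78,1],[-1.74,-1.13,0,0,0,-7.78,1],[-1.57,-1.36,0,0,0,-7.78,1],[-1.37,-1.56,0,0,0,-7.78,1],[-1.15,-1.73,0,0,0,-7.78,1]
[-0.9,-1.87,0,0,0,-7.78,1],[-0.64,-1.97,0,0,0,-7.78,1],[-0.37,-2.04,0,0,0,-7.78,1],[-0.09,-2.07,0,0,0,-7.78,1],[0.19,-2.07,-0,0,0,-7.78,1]
[0.47,-2.02,-0,0,0,-7.78,1],[0.74,-1.94,-0,0,0,-7.78,1],[1,-1.82,-0,0,0,-7.78,1],[1.23,-1.67,-0,0,0,-7.78,1],[1.45,-1.49,-0,0,0,-7.78,1]
[1.64,-1.28,-0,0,0,-7.78,1],[1.79,-1.04,-0,0,0,-7.78,1],[1.92,-0.79,-0,0,0,-7.78,1],[2.01,-0.52,-0,0,0,-7.78,1],[2.06,-0.25,-0,0,0,-7.78,1]
[2.07,0.03,-0,0,0,-7.78,1],[2.05,0.32,-0,0,0,-7.78,1],[1.99,0.59,-0,0,0,-7.78,1],[1.89,0.85,-0,0,0,-7.78,1],[1.76,1.1,-0,0,0,-7.78,1]
[1.59,1.33,-0,0,0,-7.78,1],[1.4,1.53,-0,0,0,-7.78,1],[1.18,1.71,-0,0,0,-7.78,1],[0.93,1.85,-0,0,0,-7.78,1]
```

```bash
python3 -m inch '[[[0,0,-3,0,0,0,1],[0,0,-4,0,0,0,1],[0,0,-4,0,0,0,1],[0,0,-4,0,0,0,1],[0,0,-2,0,0,0,1]]]'
python3 -m inch '[[[-1.9,-0.9,0,0,0,-7.8,1],[-1.7,-1.1,0,0,0,-7.8,1],[-1.6,-1.4,0,0,0,-7.8,1],[-1.4,-1.6,0,0,0,-7.8,1],[-1.2,-1.7,0,0,0,-7.8,1]]]'
python3 -m inch '[[[-0.9,-1.9,0,0,0,-7.8,1],[-0.6,-2,0,0,0,-7.8,1],[-0.4,-2,0,0,0,-7.8,1],[-0.1,-2.1,0,0,0,-7.8,1],[0.2,-2.1,0,0,0,-7.8,1]]]'
python3 -m inch '[[[0.5,-2,0,0,0,-7.8,1],[0.7,-1.9,0,0,0,-7.8,1],[1,-1.8,0,0,0,-7.8,1],[1.2,-1.7,0,0,0,-7.8,1],[1.4,-1.5,0,0,0,-7.8,1]]]'
python3 -m inch '[[[1.6,-1.3,0,0,0,-7.8,1],[1.8,-1,0,0,0,-7.8,1],[1.9,-0.8,0,0,0,-7.7,1],[2,-0.5,0,0,0,-7.7,1],[2.1,-0.3,0,0,0,-7.8,1]]]'
python3 -m inch '[[[2.1,0,0,0,0,-7.8,1],[2,0.3,0,0,0,-7.8,1],[2,0.6,0,0,0,-7.8,1],[1.9,0.8,0,0,0,-7.7,1],[1.8,1.1,0,0,0,-7.7,1]]]'
python3 -m inch '[[[1.6,1.3,0,0,0,-7.7,1],[1.4,1.5,0,0,0,-7.8,1],[1.2,1.7,0,0,0,-7.8,1],[0.9,1.9,0,0,0,-7.7,1],[0,0,0,0,0,0,1]]]'
python3 -m inch '[[[0,0,0,0,0,0,1],[0,0,0,0,0,0,1],[0,0,0,0,0,0,1]]]'
cat > hand.py <<'E'
from wr import *
c=wcam('w6');R0,p,s=cur()
def f(q):
    Rt=R0@ON.T@Ro.from_rotvec([0,q[2],q[1]]).as_matrix(); return Rt,p-Rt@np.array([-.0705+q[3],q[0],.040])
r,k=chamfer(f,[0,0,0,0],[(c,250,110,558,240,1.)],restart=(.003,.03,.03,.002));print('hand: y',r[0]*1000,'yaw,pitch',np.degrees(r[1:3]),'dx',r[3]*1e3,k)
d=np.load('tgto.npz')
print('to go tool mm',np.round(R0.T@(d['t']-p)*1000,2),'rot deg',np.degrees(Ro.from_matrix(R0.T@d['R']).as_rotvec()).round(2))
drawrim('w6d',*f(r),c,150,80,550,260,2)
E
python3 hand.py
```

```text
t: 20.35
tool_pos: [0.5448, -0.3145, 0.2635]
orientation: [-2.753, 1.513, -0.006]
force: [0.9, -0.7, -3.0]
opening: 0.0088
t: 20.85
tool_pos: [0.5298, -0.2091, 0.2584]
orientation: [-3.1, 0.498, 0.004]
force: [0.7, 0.4, -4.3]
opening: 0.0083
t: 21.35
tool_pos: [0.5166, -0.1056, 0.2585]
orientation: [-3.089, -0.565, 0.003]
force: [0.8, -0.8, -4.5]
opening: 0.0089
t: 21.85
tool_pos: [0.5027, -0.0039, 0.2586]
orientation: [-2.722, -1.564, 0.003]
force: [1.3, -0.6, -4.4]
opening: 0.0086
t: 22.35
tool_pos: [0.489, 0.0985, 0.2587]
orientation: [-2.049, -2.379, 0.003]
force: [0.4, 0.2, -4.2]
opening: 0.0083
t: 22.85
tool_pos: [0.4748, 0.2012, 0.2587]
orientation: [-1.142, -2.925, 0.002]
force: [1.1, -0.3, -3.1]
opening: 0.0087
t: 23.35
tool_pos: [0.464, 0.2847, 0.2586]
orientation: [-0.317, -3.123, 0.001]
force: [-0.6, -0.0, -3.9]
opening: 0.0087
t: 23.65
tool_pos: [0.4653, 0.2822, 0.26]
orientation: [-0.331, -3.124, 0.0]
force: [0.9, -0.1, -4.4]
opening: 0.0088
t 23.65 pos [0.4653 0.2822 0.26  ] q [ 0.45 -0.03  1.58  0.    1.59 -0.91] F [ 0.9 -0.1 -4.4]
hand: y 0.11605838893944939 yaw,pitch [ 0.10267579 -0.53142634] dx -0.06811203767032051 0.3442557454109192
to go tool mm [-3.48  1.96 92.11] rot deg [ 0.01 -0.   -0.17]
```

```bash
python3 -m inch '[[[-0.16,0.1,1,0,0,-0.1,1],[-0.16,0.1,2,0,0,-0.1,1],[0,0,2,0,0,0,1],[0,0,1.5,0,0,0,1],[0,0,1,0,0,0,1]]]'
python3 -m inch '[[[0,0,0.5,0,0,0,1],[0,0,0,0,0,0,1],[0,0,0,0,0,0,1],[0,0,0,0,0,0,1]]]'
cat > tg.py <<'E'
from pl import *
d=np.load('tgto.npz');R,p,s=cur()
print('to go tool mm',np.round(R.T@(d['t']-p)*1000,2),'rot deg',np.degrees(Ro.from_matrix(R.T@d['R']).as_rotvec()).round(2))
E
python3 tg.py
```

```text
t: 24.2
tool_pos: [0.4681, 0.2838, 0.1832]
orientation: [-0.323, -3.123, 0.001]
force: [-0.6, 0.5, -5.0]
opening: 0.0092
t: 24.6
tool_pos: [0.4694, 0.2847, 0.1814]
orientation: [0.322, 3.123, 0.002]
force: [-0.6, -0.4, -4.9]
opening: 0.0086
to go tool mm [ 0.   -1.26 13.4 ] rot deg [0.1  0.09 0.13]
```

```bash
python3 -m inch '[[[0.02,-0.1,0.2,0,0,0.1,1],[0,0,0.2,0,0,0,1],[0,0,0.2,0,0,0,1],[0,0,0,0,0,0,1],[0,0,0,0,0,0,1]]]'
python3 tg.py
python3 -m inch '[[[0,0,0.1,0,0,0,1],[0,0,0.1,0,0,0,1],[0,0,0,0,0,0,1],[0,0,0,0,0,0,1]]]'
python3 tg.py
```

```text
t: 25.1
tool_pos: [0.4683, 0.2834, 0.1741]
orientation: [-0.325, -3.125, -0.001]
force: [-0.5, -0.4, -3.7]
opening: 0.0084
to go tool mm [-0.85  0.25  6.12] rot deg [ 0.02 -0.01  0.03]
t: 25.5
tool_pos: [0.4684, 0.2834, 0.1722]
orientation: [0.325, 3.125, 0.001]
force: [-0.2, 0.8, -4.9]
opening: 0.008
to go tool mm [-0.8   0.25  4.19] rot deg [ 0.03 -0.    0.03]
```

```bash
python3 -m inch '[[[-0.05,0.02,0.1,0,0,0,1],[0,0,0.1,0,0,0,1],[0,0,0,0,0,0,1],[0,0,0,0,0,0,1]]]'
python3 -m inch '[[[0,0,0.1,0,0,0,1],[0,0,0,0,0,0,1],[0,0,0,0,0,0,1]]]'
python3 -m inch '[[[0,0,0.05,0,0,0,1],[0,0,0,0,0,0,1],[0,0,0,0,0,0,1]]]'
python3 tg.py
```

```text
t: 25.9
tool_pos: [0.4689, 0.2835, 0.1702]
orientation: [-0.325, -3.125, -0.001]
force: [0.3, 0.3, -3.6]
opening: 0.009
t: 26.2
tool_pos: [0.4689, 0.2835, 0.1692]
orientation: [0.325, 3.125, 0.001]
force: [-0.2, -0.2, -4.5]
opening: 0.0084
t: 26.5
tool_pos: [0.4689, 0.2835, 0.1687]
orientation: [0.325, 3.125, 0.001]
force: [-0.1, -1.4, -4.1]
opening: 0.0084
to go tool mm [-0.27  0.05  0.71] rot deg [0.03 0.   0.03]
```

```bash
python3 -m inch '[[[0,0,0.05,0,0,0,1],[0,0,0,0,0,0,1],[0,0,0,0,0,0,1]]]'
python3 -m inch '[[[0,0,0.05,0,0,0,1],[0,0,0,0,0,0,1],[0,0,0,0,0,0,1]]]'
python3 -m inch '[[[0,0,0.03,0,0,0,1],[0,0,0,0,0,0,1],[0,0,0,0,0,0,1]]]'
```

```text
t: 26.8
tool_pos: [0.4689, 0.2835, 0.1682]
orientation: [0.325, 3.125, 0.001]
force: [-1.2, -0.1, -3.9]
opening: 0.0087
t: 27.1
tool_pos: [0.469, 0.2835, 0.1679]
orientation: [0.325, 3.124, 0.001]
force: [-0.4, -1.0, -3.2]
opening: 0.0088
t: 27.4
tool_pos: [0.469, 0.2835, 0.1679]
orientation: [0.325, 3.124, 0.001]
force: [-2.7, -3.0, 2.3]
opening: 0.0085
```

Contact again came at the predicted height (168 mm), with the load carried. Releasing and lifting off.

```bash
python3 -m inch '[[[0,0,0,0,0,0,0.3],[0,0,0,0,0,0,0.3],[0,0,0,0,0,0,0.3],[0,0,0,0,0,0,0.3],[0,0,0,0,0,0,0.3]]]'
python3 -m inch '[[[0,0,-1,0,0,0,0.3],[0,0,-2,0,0,0,0.3],[0,0,-3,0,0,0,0.3],[0,0,-3,0,0,0,0.3],[0,0,-2,0,0,0,0.3]]]'
python3 -m inch '[[[0,2,-1,0,0,0,-0.5],[0,2,0,0,0,0,-0.5],[0,2,0,0,0,0,-1],[0,0,0,0,0,0,-1],[0,0,0,0,0,0,-1]]]'
python3 - <<'E'
from wr import *
c=wcam('w7')
box=[(c,100,40,460,300,1.)]
r,k=chamfer(flat(.128),[.4831,.3524,np.radians(78.1)],box,restart=(.004,.004,.03));print('orange',np.round(r[:2]*1000,1),round(np.degrees(r[2]),2),round(k,3))
f=lambda p:((Ro.from_euler('z',p[2])*Ro.from_euler('xy',[p[3],p[4]])).as_matrix(),np.array([p[0],p[1],.128+p[5]]))
r2,k=chamfer(f,[*r,0,0,0],box,restart=(.002,.002,.01,.02,.02,.006));print('free',np.round(r2[:2]*1000,1),np.degrees(r2[2:5]).round(2),r2[5]*1e3,round(k,3))
a=drawrim('w7d',*flat(.128)(r),c,100,40,460,290,1)
from plant import robot
s=robot.read_camera('side')['image']; b=cv2.resize(s[190:390,210:370],None,fx=2.2,fy=2.2,interpolation=cv2.INTER_CUBIC)
o=np.zeros((b.shape[0],a.shape[1]+b.shape[1],3),np.uint8);o[:a.shape[0],:a.shape[1]]=a;o[:,a.shape[1]:]=b;cv2.imwrite('pics/final.png',o);print(o.shape)
E
```

```text
t: 27.9
tool_pos: [0.469, 0.2836, 0.1674]
orientation: [0.325, 3.125, 0.001]
force: [-0.0, 0.2, 0.1]
opening: 0.0322
t: 28.4
tool_pos: [0.4695, 0.2838, 0.281]
orientation: [0.324, 3.122, 0.004]
force: [0.1, -0.9, -0.1]
opening: 0.0328
t: 28.9
tool_pos: [0.4812, 0.3422, 0.2878]
orientation: [0.324, 3.125, 0.0]
force: [-0.0, 0.1, -1.0]
opening: 0.0681
t 28.9 pos [0.4812 0.3422 0.2878] q [ 0.53  0.09  1.41  0.    1.64 -0.83] F [-0.   0.1 -1. ]
orange [483.3 352.3] 78.09 1.302
free [483.2 352.3] [ 7.809e+01 -1.000e-02 -3.000e-02] 0.7507243271999191 1.234
(440, 712, 3)
```

View pics/final.png

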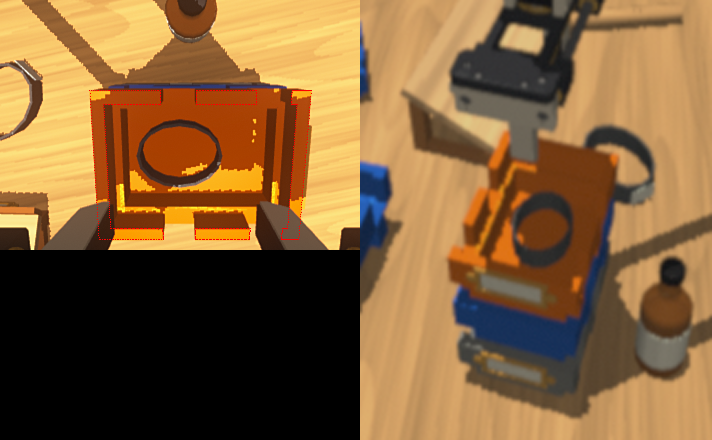

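Picture 12: all three totes stand square. The brass frames on grey and orange face the side camera, blue's faces away, and the bottle stands where it was. The gripper is 90 mm clear, so I'm handing in.

```bash
python3 -m inch '[[[0,0,-2,0,0,0,-1],[0,0,0,0,0,0,-1],[0,0,0,0,0,0,-1]]]'; python3 -c "
from plant import robot
print(robot.close_job())"
```

```text
t: 29.3
tool_pos: [0.4816, 0.3418, 0.308]
orientation: [0.326, 3.123, 0.002]
force: [-0.1, -0.2, -0.6]
opening: 0.0924
the job is handed in; nothing more can be done
None
```

The stack is built and handed in at about 29 s: blue from the rack went onto the grey tote, then orange onto blue, each turned end for end. I carried each tote by its −x end wall and lowered it in small steps.

**Seating:** both totes made contact at the heights expected for stacking (tip at 104.6 and 168 mm). Force readings while setting down stayed around 5 N.

**Last checks:** the wrist-camera fit puts orange at (483.2, 352.3) mm, 78.1°, level to 0.05°. Blue was at (483.1, 352.4) mm, 78.0° + 180°, also level. The side view shows the brass frames alternating, and the bottle and loose knife where they were. I did not take a final close look at the can or hammer, but nothing touched them.

**Disagreements:**
- My first estimates of the grey tote's position differed by about 2 mm between cameras, with one bad top-view edge fit that I threw out. I used the wrist view, and the totes seated without catching.
- The grey tote's position was not measured again afterwards. The fitted position of the stack is within about 1 mm of where grey was first measured, so I saw no sign that it had been shoved.

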